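Sort the slide-test kit back into its trays

TASK

Put the slide-test kit away: stand the two brown glass vials in the white tray and the two white dropper bottles in the blue tray, one to a bay, and stand the green staining jar in the dark steel dish. Everything must end upright on its tray's floor, let go and still; knock nothing over, and leave the beaker and the marker pen where they are.

Things in the scene. Friction and masses are not known exactly. Their poses are not given: they have to be found in the camera images.
- vial_black_mid (a point): Brown (amber) glass reagent vial with a black cap. Loose, standing upright, about 60 g, 70 mm high: round glass body 32 mm in diameter up to 50 mm, sloping shoulder, then a black cap 23 mm in diameter; blank white label. The point is at its centre, 35 mm above its underside; its z axis points up to the cap.
- vial_blue_mid (a point): Brown (amber) glass reagent vial with a blue cap. Loose, standing upright, about 60 g, 70 mm high: round glass body 32 mm in diameter up to 50 mm, sloping shoulder, then a blue cap 23 mm in diameter; blank white label. The point is at its centre, 35 mm above its underside; its z axis points up to the cap.
- bottle_red_mid (a point): White plastic dropper bottle with a red cap. Loose, standing upright, about 50 g, 76 mm high: round body 36 mm in diameter up to 52 mm, sloping shoulder, then a tapering red cap 25 mm wide at its foot; red band round the body. The point is at its centre, 38 mm above its underside; its z axis points up to the cap.
- bottle_yellow_mid (a point): White plastic dropper bottle with a yellow cap. Loose, standing upright, about 50 g, 76 mm high: round body 36 mm in diameter up to 52 mm, sloping shoulder, then a tapering yellow cap 25 mm wide at its foot; yellow band round the body. The point is at its centre, 38 mm above its underside; its z axis points up to the cap.
- jar_mid (a point): Green square slide-staining jar. Loose, standing upright, about 90 g, 76 mm high: body 36 mm by 36 mm in plan up to 62 mm, then a 30 mm square lid with a small white lug on top. The point is at its centre, 38 mm above its underside; x and y are square to its sides, z up.
- white_tray: White plastic tray with two bays. Fixed to the bench. Floor 4 mm thick, walls 4 mm thick, rim 14 mm above the bench. Origin: centre of its underside, on the bench; z up; x along its short side, y along its long side. Outside 78 mm (x) by 140 mm (y); a 4 mm wide divider, as high as the rim, runs along x through the middle and makes two bays, each 70 mm (x) by 64 mm (y), with centres at y = +34 mm and y = -34 mm in the tray's frame. 
- blue_tray: Blue plastic tray with two bays. Fixed to the bench. Floor 4 mm thick, walls 4 mm thick, rim 14 mm above the bench. Origin: centre of its underside, on the bench; z up; x along its short side, y along its long side. Outside 78 mm (x) by 140 mm (y); a 4 mm wide divider, as high as the rim, runs along x through the middle and makes two bays, each 70 mm (x) by 64 mm (y), with centres at y = +34 mm and y = -34 mm in the tray's frame. 
- steel_tray: Dark steel dish with one bay. Fixed to the bench. Floor 4 mm thick, walls 4 mm thick, rim 14 mm above the bench. Origin: centre of its underside, on the bench; z up; x along its short side, y along its long side. Outside 88 mm (x) by 100 mm (y), inside 80 mm by 92 mm, no divider. 
- beaker_mid (a point): Small empty clear-glass beaker standing among the things to sort, 50 mm in diameter, 65 mm high, loose; not to be moved. The point is at its centre, 32 mm above its underside.
- pen_mid (a point): Black marker pen with a grey cap lying at the right-hand side, beyond the things to sort, 130 mm long, 15 mm wide, 16 mm high, loose; not to be moved. The point is at the middle of its length, 7 mm above the bench; its x axis runs along the pen.
Things that resemble listed ones, but are neither listed nor needed, are in the scene too. What is shaped like the white_tray but turquoise is not meant.

How it is judged:
By the outcome, as a careful person would: the job done as asked, in the order asked, and still so for the second after the job is handed in, with the robot touching nothing.
It also fails if it takes over 122 s, if anything falls off the work surface, if the arm or the gripper's body presses on something with over 40 N, if the wrist force passes 120 N, or if a joint passes its speed limit or range.

ROBOT

A 6-joint arm with a two-finger parallel gripper is mounted at the origin on the work surface. World frame = base frame: x ahead of the robot, y to its left, z up, the work surface at z = 0. Lengths are in m, angles in rad, forces in N, time in s.
With the tool pointing down it reaches from about 0.2 to 0.875 m from the base axis. Payload 3.4 kg.
Tool frame: the origin (TCP) lies at the very end of the fingers, on their centre line; the grasp point (between the pads) lies 19 mm behind it; z points along the fingers, y is the direction in which the jaws open and shut (so a half turn about z gives the same grasp; the last joint's range is limited). The gripper opens to 94 mm and grips with 3 to 60 N. Pads are 16 mm wide; open, the fingers measure 119 mm over their backs; the gripper's body (75 mm by 177 mm) begins 78 mm behind the grasp point.
Start: joints at [1.114, 0.276, 1.505, -0, 1.361, -0.121], TCP at [0.189, 0.543, 0.205] pointing down, gripper open.
Joint ranges: [-2.89, 2.89], [-0.75, 2.08], [0.22, 2.7], [-1.18, 4.32], [0.11, 2.71], [-2.7, 2.7]. Speed limits (rad/s): [2.57, 2.57, 3.14, 3.14, 3.14, 3.14].

INTERFACE

Orientations are given as a unit quaternion [x, y, z, w].
In Python, from cell import env gives the robot as it stands.
- The arm moves only by the shell command python3 -m pendant 'ROWS' [FORCE]. ROWS is JSON, a list of rows, each an object with "dp": the shift along the tool's x, y, z in units of 40 mm (1.0 is 40 mm), a list of three; "dr": the turn, a rotation vector about the tool's x, y, z in degrees, a list of three; "fingers": the finger opening in mm, from 0 to 94. A call has exactly 10 rows; each row shifts and turns the pose as measured when the row begins, along the tool's axes as they then stand; what a row does not reach is not made up. A row lasts 1/12 s, in which the tool goes at most 41.7 mm and 7.16 degrees, less where a joint would pass 70% of its speed; a pose out of reach is approached as far as the arm can. A call is refused whole if a number of a shift passes 1 or a number of a turn 7.16, either way. A call with a gripper value outside its range is refused whole. The fingers move at their own pace and stop on an object; FORCE is the grip in N (left out, the last holds). Time passes only in rows, so rows that do not move let the fingers close, or fill a call up. It gives the time, the measured TCP pose, the force and the opening at its end, in the units of the state.
- env.state(): the state, without advancing time (a new reading comes with each control period).
- env.capture(name): name is "scene" or "top" or "wrist"; returns (picture, depth): 420x560x3 uint8, blue, green, red; 420x560 float32, m along the optical axis (not along the pixel's ray), 0 where there is no reading.
- env.calibration(name): a dict with "fx", "fy", "cx", "cy" (pixels), "extrinsics" (4x4, takes a point from world to camera coordinates). Camera axes: x right, y up, looking along -z (the intrinsics and any distortion apply to the point x, -y, -z); pixel columns grow to the right and rows downward; lengths in m; the calibration is good to about 2 mm. A picture is of the moment at which its call begins: read the wrist's pose just before it. calibration takes no time and is no camera call; for the wrist camera it gives the pose at the moment of the call.
- env.sign_off(): hands the job in, once; it reports no verdict.
Trained networks look in the newest picture that a camera, given by its name, has taken for a name from the list of things; names that differ only in an ending like _2 or _b are one class to them, and where a whole thing is asked for, a point or a joint stands for the part that bears it (a point fixed in the world has none). Each returns a list of dicts, best first, with "score" (0 to 1); they miss things now and then, are a little off and sometimes report something else, mostly with a low value. They report only what shows in the picture. A call takes as long as a camera call. They do not tell look-alikes from the thing itself.
- env.spot_in(camera, thing): "bbox" ([left, top, right, bottom] in pixels, round what is visible of it).
- env.regions_of(camera, thing): "mask" (420x560 bool, what is visible of it) and "bbox" ([left, top, right, bottom] in pixels, round what is visible of it).
- env.landmark_of(camera, thing): "pixel" ([row, column] in pixels: a listed point, or the origin of a listed thing).
The state is a dict: "time": time; "joint_pos": joint angles; "qd": joint speeds; "joint_torque": joint torques, N m; "eef_pos": TCP position; "eef_rot": TCP orientation; "wrist_force": force on the tool from outside, world axes, zero at the start; "wrist_torque": the same for the moment, N m; "opening": finger opening in m.
Only numpy, scipy, OpenCV 4.12 (cv2) and the standard library are available. Lean on these libraries where they do the work, as an engineer would, in place of code of your own. Each camera call takes 0.05 s, during which the arm holds its last target.

## Working session

There is one attempt and no reset: what is moved stays moved. The work goes in short steps, Python scripts to look and compute and a shell command to move; the robot and the scene stay as the last step left them, time stands still between calls to the robot, and variables do not carry over. Pictures are saved under pics/ and viewed, and the job is handed in when it is done.

```bash
mkdir -p pics; ls
cat > h.py <<'E'
from cell import env
import numpy as np, cv2
def cap(n,f):
    p,d=env.capture(n); cv2.imwrite('pics/'+f,p); np.save('pics/'+f[:-4]+'.npy',d); return p,d
def ray(c,u,v):
    R=np.array(c['extrinsics']); 
    return R
def w(c,u,v,d):
    E=np.array(c['extrinsics']); x=(u-c['cx'])/c['fx']*d; y=(v-c['cy'])/c['fy']*d
    return (np.linalg.inv(E)@np.array([x,-y,-d,1]))[:3]
def onz(c,u,v,z):
    a=w(c,u,v,0.0);b=w(c,u,v,1.0); t=(z-a[2])/(b[2]-a[2]); return a+t*(b-a)
E
python3 - <<'E'
from h import *
for n in ['scene','top','wrist']:
    c=env.calibration(n); print(n,{k:np.round(v,3).tolist() for k,v in c.items()})
    cap(n,n+'0.png')
s=env.state(); print({k:np.round(v,3).tolist() for k,v in s.items()})
E
```

```text
pics
scene {'fx': 517.545, 'fy': 517.545, 'cx': 279.754, 'cy': 213.509, 'extrinsics': [[-0.344, 0.939, -0.008, 0.088], [-0.745, -0.267, 0.611, 0.346], [0.572, 0.216, 0.791, -1.671], [0.0, 0.0, 0.0, 1.0]]}
top {'fx': 543.629, 'fy': 543.629, 'cx': 279.915, 'cy': 211.622, 'extrinsics': [[-0.027, -1.0, -0.014, 0.085], [0.986, -0.029, 0.164, -0.476], [-0.164, -0.009, 0.986, -1.637], [0.0, 0.0, 0.0, 1.0]]}
wrist {'fx': 318.659, 'fy': 318.659, 'cx': 281.817, 'cy': 212.012, 'extrinsics': [[0.328, 0.945, -0.002, -0.574], [-0.911, 0.316, -0.263, 0.028], [-0.248, 0.088, 0.965, -0.392], [0.0, 0.0, 0.0, 1.0]]}
{'time': 0.15, 'joint_pos': [1.114, 0.276, 1.506, -0.0, 1.361, -0.121], 'qd': [0.0, -0.002, -0.004, 0.001, 0.0, 0.0], 'joint_torque': [0.001, -40.493, -23.743, 0.07, 0.031, -0.0], 'eef_pos': [0.189, 0.543, 0.205], 'eef_rot': [0.167, 0.986, -0.001, -0.0], 'wrist_force': [-0.113, 0.407, -0.372], 'wrist_torque': [0.004, 0.044, 0.033], 'opening': 0.094}
```

View pics/top0.png

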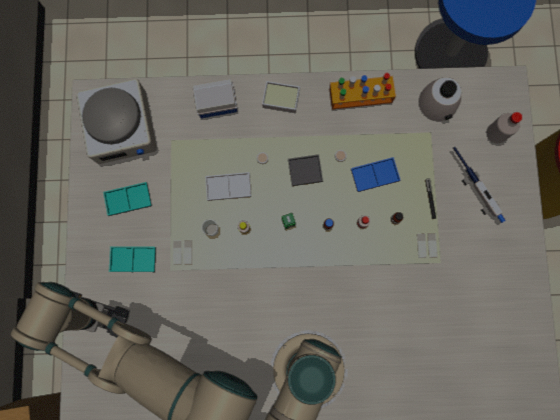

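View pics/scene0.png

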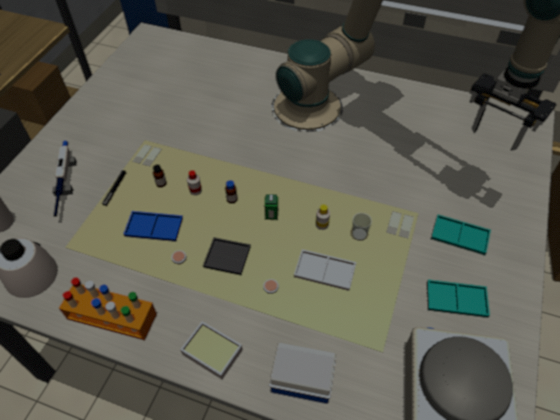

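View pics/wrist0.png

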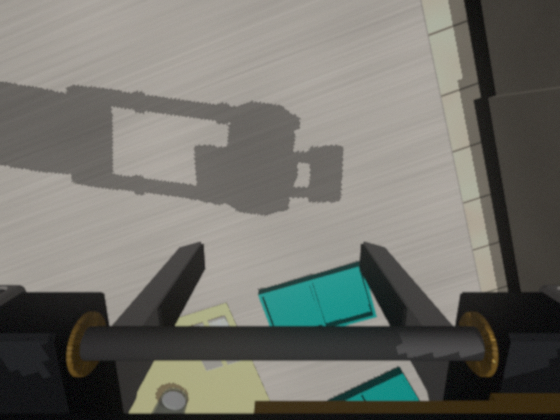

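Top view: objects in a row, left to right: beaker (212,229), yellow bottle (244,227), jar (289,221), blue vial (329,224), red bottle (364,222), black vial (397,217) and pen (431,200). The trays are white at (229,187), steel at (306,170) and blue at (376,175). The turquoise trays are decoys.

```bash
cat > loc.py <<'E'
from h import *
pts={'vial_black_mid':.035,'vial_blue_mid':.035,'bottle_red_mid':.038,'bottle_yellow_mid':.038,'jar_mid':.038,'beaker_mid':.032,'pen_mid':.007,'white_tray':.0,'blue_tray':0.,'steel_tray':0.}
for n in ['top','scene']:
    c=env.calibration(n); cap(n,n+'1.png')
    for t,z in pts.items():
        for r in env.landmark_of(n,t)[:2]:
            v,u=r['pixel']; print(n,t,round(r['score'],2),np.round([u,v],1),np.round(onz(c,u,v,z)[:2],4))
E
python3 loc.py
python3 - <<'E'
import cv2
p=cv2.imread('pics/top0.png')[130:275,160:445]; cv2.imwrite('pics/z.png',cv2.resize(p,None,fx=2.8,fy=2.8,interpolation=2))
E
```

```text
top vial_black_mid 0.66 [395.6 217.4] [ 0.4502 -0.2843]
top vial_blue_mid 0.41 [325.6 224.7] [ 0.4337 -0.0682]
top bottle_red_mid 0.6 [361.5 221.7] [ 0.4394 -0.1784]
top bottle_yellow_mid 0.5 [245.8 228.9] [0.4273 0.1775]
top jar_mid 0.62 [289.2 219.5] [0.4527 0.0433]
top pen_mid 0.47 [432.7 198.9] [ 0.5097 -0.4099]
top pen_mid 0.23 [372.7 174.9] [ 0.5927 -0.226 ]
top white_tray 0.96 [131.1 256.6] [0.3555 0.5406]
top white_tray 0.92 [229.5 189.5] [0.5604 0.2301]
top blue_tray 0.87 [376.4 176.2] [ 0.5897 -0.2387]
top steel_tray 0.65 [304.2 168.4] [ 0.6222 -0.0098]
scene vial_black_mid 0.77 [159.8 176.1] [ 0.4542 -0.2834]
scene vial_blue_mid 0.74 [231.7 191.6] [ 0.4384 -0.0718]
scene bottle_red_mid 0.68 [191.8 180.8] [ 0.442  -0.1899]
scene bottle_red_mid 0.37 [324.3 269.6] [0.5916 0.2383]
scene bottle_yellow_mid 0.51 [325.2 213.9] [0.4281 0.1905]
scene jar_mid 0.59 [274.1 207.9] [0.4546 0.0575]
scene beaker_mid 0.98 [359.6 228.4] [0.4388 0.2866]
scene pen_mid 0.58 [113.9 190.8] [ 0.5262 -0.3955]
scene pen_mid 0.2 [160.3 172.7] [ 0.4215 -0.3053]
scene white_tray 0.95 [455.5 300.8] [0.5455 0.5545]
scene white_tray 0.84 [324.3 271.6] [0.5741 0.2353]
scene blue_tray 0.98 [152.7 228. ] [ 0.5998 -0.2342]
scene blue_tray 0.33 [324.2 271.2] [0.5731 0.2347]
scene steel_tray 0.83 [226.8 257.9] [ 0.6195 -0.0103]
scene steel_tray 0.48 [152.1 228.6] [ 0.6021 -0.2347]
```

View pics/z.png

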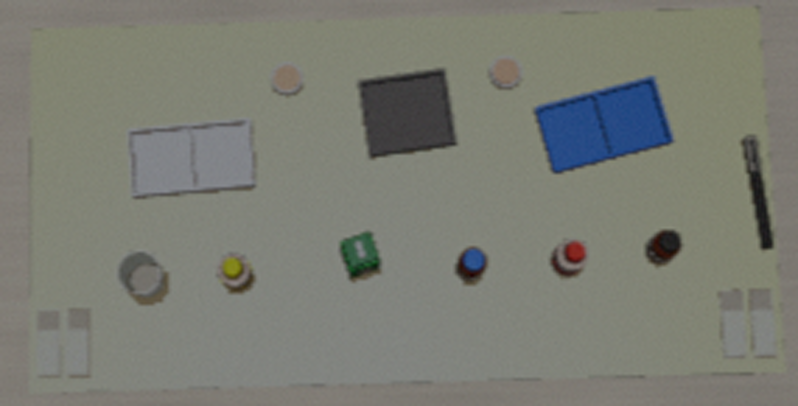

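```bash
cat > pc.py <<'E'
from h import *
import sys
def cloud(n,f):
    c=env.calibration(n); d=np.load(f); v,u=np.mgrid[0:420,0:560]; 
    x=(u-c['cx'])/c['fx']*d; y=(v-c['cy'])/c['fy']*d
    P=np.stack([x,-y,-d,np.ones_like(d)],-1)@np.linalg.inv(np.array(c['extrinsics'])).T
    P=P[...,:3]; P[d<=0]=np.nan; return P
if __name__=='__main__':
  for n in ['top','scene']:
    P=cloud(n,f'pics/{n}1.npy'); 
    for nm,(x,y) in dict(black=(.452,-.284),red=(.441,-.185),blue=(.436,-.07),jar=(.453,.05),yellow=(.428,.184),beaker=(.438,.287)).items():
        m=(abs(P[...,0]-x)<.04)&(abs(P[...,1]-y)<.04)
        Q=P[m]; g=np.median(Q[Q[:,2]<.015][:,2]); h=Q[Q[:,2]>.025]
        print(n,nm,'bench',g.round(4),'n',len(h),'ctr',np.round((h.min(0)+h.max(0))/2,3),'min',h.min(0).round(3),'max',h.max(0).round(3))
        t=h[h[:,2]>h[:,2].max()-.012]; print('   top',len(t),t.mean(0).round(4))
E
python3 pc.py
```

```text
top black bench 0.0 n 106 ctr [ 0.45  -0.287  0.051] min [ 0.435 -0.302  0.025] max [ 0.465 -0.271  0.077]
   top 45 [ 0.4503 -0.2873  0.0694]
top red bench 0.0001 n 127 ctr [ 0.441 -0.183  0.052] min [ 0.424 -0.2    0.025] max [ 0.458 -0.165  0.079]
   top 42 [ 0.4409 -0.1829  0.0737]
top blue bench -0.0003 n 97 ctr [ 0.436 -0.075  0.052] min [ 0.421 -0.09   0.027] max [ 0.452 -0.059  0.078]
   top 39 [ 0.4363 -0.0745  0.0704]
top jar bench 0.0001 n 158 ctr [0.449 0.047 0.053] min [0.427 0.026 0.026] max [0.47  0.069 0.08 ]
   top 82 [0.45   0.0478 0.0723]
top yellow bench 0.0002 n 121 ctr [0.436 0.186 0.053] min [0.418 0.168 0.025] max [0.453 0.204 0.082]
   top 37 [0.4345 0.1861 0.0749]
top beaker bench 0.0009 n 120 ctr [0.434 0.288 0.05 ] min [0.41  0.265 0.025] max [0.458 0.312 0.074]
   top 31 [0.4328 0.2867 0.0661]
scene black bench 0.0008 n 179 ctr [ 0.456 -0.285  0.049] min [ 0.441 -0.3    0.025] max [ 0.47  -0.27   0.073]
   top 59 [ 0.4546 -0.2868  0.0684]
scene red bench 0.0007 n 215 ctr [ 0.447 -0.184  0.053] min [ 0.43  -0.202  0.025] max [ 0.464 -0.166  0.08 ]
   top 53 [ 0.4458 -0.1834  0.0742]
scene blue bench 0.0008 n 177 ctr [ 0.441 -0.074  0.05 ] min [ 0.425 -0.089  0.025] max [ 0.457 -0.06   0.075]
   top 53 [ 0.4402 -0.0742  0.0692]
scene jar bench 0.0011 n 285 ctr [0.453 0.048 0.053] min [0.43  0.027 0.025] max [0.475 0.069 0.08 ]
   top 110 [0.4532 0.0477 0.0725]
scene yellow bench 0.001 n 232 ctr [0.442 0.186 0.053] min [0.427 0.168 0.025] max [0.458 0.203 0.081]
   top 59 [0.4392 0.1857 0.0744]
scene beaker bench 0.0013 n 349 ctr [0.436 0.287 0.047] min [0.411 0.262 0.025] max [0.462 0.311 0.069]
   top 117 [0.4361 0.2869 0.0627]
```

```bash
python3 - <<'E'
from pc import *
import cv2
for n in ['top','scene']:
    P=cloud(n,f'pics/{n}1.npy')
    for nm,(x,y) in dict(white=(.567,.233),blue=(.594,-.237),steel=(.621,-.01)).items():
        m=(abs(P[...,0]-x)<.11)&(abs(P[...,1]-y)<.1)
        Q=P[m&(P[...,2]>.0025)&(P[...,2]<.03)]
        H=cv2.convexHull((Q[:,:2]).astype(np.float32)); r=cv2.minAreaRect((Q[:,:2]*1000).astype(np.float32)); print(n,nm,len(Q),np.round(r[0],1),np.round(r[1],1),round(r[2],1))
    m=(abs(P[...,0]-.452)<.04)&(abs(P[...,1]-.0475)<.04)
    for a,b in [(.03,.062),(.055,.085),(.066,.075)]:
        Q=P[m&(P[...,2]>a)&(P[...,2]<b)]; r=cv2.minAreaRect((Q[:,:2]*1000).astype(np.float32)); print(n,'jar',len(Q),r)
for n in ['top','scene']:
    c=env.calibration(n); env.capture(n)
    for t in ['white_tray','blue_tray','steel_tray','jar_mid']:
        for r in env.regions_of(n,t)[:2]:
            m=r['mask']; k,_=cv2.findContours(m.astype('u1'),0,1); k=max(k,key=len)[:,0]
            X=np.array([onz(c,u,v,.010 if t!='jar_mid' else .07)[:2] for u,v in k])*1000
            R=cv2.minAreaRect(X.astype(np.float32)); print(n,t,round(r['score'],2),np.round(R[0],1),np.round(R[1],1),round(R[2],1))
E
python3 - <<'E'
import cv2
p=cv2.imread('pics/top0.png')[195:245,265:315]; q=cv2.imread('pics/scene0.png')[180:230,245:295];cv2.imwrite('pics/z2.png',cv2.resize(cv2.hconcat([p,q]),None,fx=8,fy=8,interpolation=2))
E
```

```text
top white 1580 [567.4 233. ] [218.8 200.1] 0.1
top blue 1585 [ 594.1 -236.9] [199.6 219.7] 89.9
top steel 1507 [621.  -10.2] [219.4 199.5] 0.1
top jar 46 ((450.10211181640625, 48.104759216308594), (37.620147705078125, 35.71529006958008), 18.614572525024414)
top jar 135 ((449.8672790527344, 48.049842834472656), (36.166893005371094, 35.7113037109375), 17.835102081298828)
top jar 79 ((450.31915283203125, 49.2291259765625), (29.1591796875, 32.505401611328125), 16.698156356811523)
scene white 2320 [567.1 233. ] [199.9 219.8] 90.0
scene blue 1872 [ 594.  -236.9] [200.  218.6] 89.8
scene steel 1853 [620.7  -9.9] [219.  199.8] 0.0
scene jar 116 ((454.406982421875, 47.44905471801758), (39.518253326416016, 34.67137908935547), 20.23704719543457)
scene jar 183 ((453.52642822265625, 47.44179153442383), (37.68319320678711, 34.1659049987793), 20.535676956176758)
scene jar 103 ((453.7413635253906, 47.67087936401367), (34.212623596191406, 28.852296829223633), 19.971454620361328)
top white_tray 0.9 [347.2 535.6] [143.4  80.7] 88.4
top white_tray 0.78 [539.2 555.5] [ 79.7 141.9] 12.7
top blue_tray 0.7 [ 594.9 -232. ] [ 80.5 142.5] 13.2
top blue_tray 0.35 [453.9  46.9] [43.  38.8] 16.9
top steel_tray 0.97 [615.6 -11.7] [85. 97.] 5.9
top jar_mid 0.48 [445.6  49.9] [40.5 36.4] 16.9
top jar_mid 0.28 [430.5 182. ] [33.4 33.5] 88.4
scene white_tray 0.84 [350.2 536.6] [140.5  91.5] 89.1
scene white_tray 0.68 [541.8 555.7] [ 89.2 147.7] 11.0
scene blue_tray 0.72 [ 598.2 -233.6] [ 89.7 144.6] 11.9
scene steel_tray 0.59 [618.4 -11.5] [ 95.9 100.8] 6.5
scene jar_mid 0.55 [476.3  56.1] [82.3 33.9] 20.3
```

View pics/z2.png

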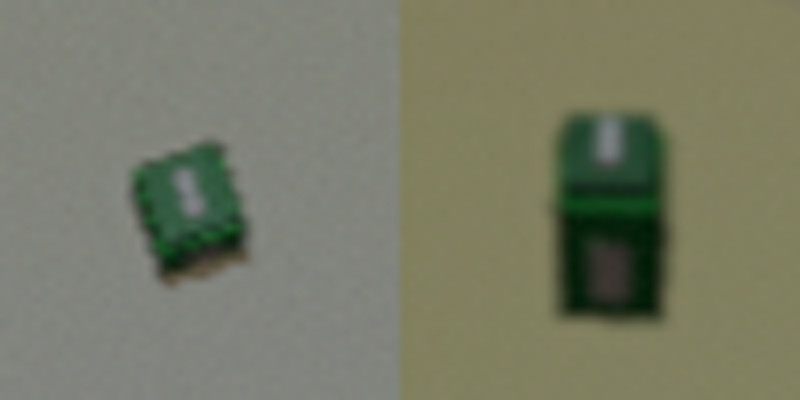

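Run:
```python
from pc import *
from scipy import ndimage
for n in ['top','scene']:
    P=cloud(n,f'pics/{n}1.npy'); I=cv2.imread(f'pics/{n}1.png')
    for nm,(x,y) in dict(white=(.567,.233),blue=(.596,-.235),steel=(.618,-.011)).items():
        m=(abs(P[...,0]-x)<.075)&(abs(P[...,1]-y)<.09)
        k=m&(P[...,2]>.007)&(P[...,2]<.03)
        l,_=ndimage.label(k,np.ones((3,3))); s=np.bincount(l.ravel()); s[0]=0; Q=P[l==s.argmax()]
        r=cv2.minAreaRect((Q[:,:2]*1000).astype(np.float32)); print(n,nm,len(Q),np.round(r[0],1),np.round(r[1],1),round(r[2],1))
c=env.calibration('top'); I=cv2.imread('pics/top1.png').astype(int)
s=I[150:215,195:265]; m=(s.min(2)>150)
h=cv2.cvtColor(s.astype('u1'),cv2.COLOR_BGR2HSV); m=h[...,1]<28; 
l,_=ndimage.label(m); b=np.bincount(l.ravel()); b[0]=0; v,u=np.nonzero(l==b.argmax())
X=np.array([onz(c,a+195,e+150,.01)[:2] for a,e in zip(u,v)])*1000
print('white colour',len(X),cv2.minAreaRect(X.astype(np.float32)))
```

```text
top white 161 [570.1 216.3] [ 82.7 102.4] 3.2
top blue 350 [ 593.3 -234.2] [ 86.  145.2] 12.1
top steel 111 [624.   -9.5] [ 72.9 100.6] 4.8
scene white 456 [572.8 234.6] [ 83.5 140.1] 4.0
scene blue 450 [ 597.5 -232.7] [ 84.7 142.4] 13.5
scene steel 329 [617.6 -11.6] [ 98.8 101.5] 6.1
white colour 3127 ((581.1324462890625, 228.63328552246094), (218.62721252441406, 204.24755859375), 88.73114776611328)
```

```bash
python3 -m pendant '[{"dp":[-0.6,-0.8,0],"dr":[0,0,7.1],"fingers":70},{"dp":[-0.69,-0.72,0],"dr":[0,0,7.1],"fingers":70},{"dp":[-0.78,-0.63,0],"dr":[0,0,7.1],"fingers":70},{"dp":[-0.85,-0.53,0],"dr":[0,0,7.1],"fingers":70},{"dp":[-0.91,-0.42,0],"dr":[0,0,7.1],"fingers":70},{"dp":[-0.95,-0.31,0],"dr":[0,0,7.1],"fingers":70},{"dp":[-0.98,-0.19,0],"dr":[0,0,7.1],"fingers":70},{"dp":[-1,-0.06,0],"dr":[0,0,7.1],"fingers":70},{"dp":[-1,0.06,0],"dr":[0,0,7.1],"fingers":70},{"dp":[-0.98,0.18,0],"dr":[0,0,7.1],"fingers":70}]' 25
cat > st.py <<'E'
import sys
from h import *
from scipy.spatial.transform import Rotation as Ro
s=env.state(); R=Ro.from_quat(s['eef_rot']); M=R.as_matrix(); p=np.array(s['eef_pos'])
print('t',round(s['time'],2),'pos',p.round(4),'open',round(s['opening'],4),'F',np.round(s['wrist_force'],1),'tooly yaw',round(np.degrees(np.arctan2(M[1,1],M[0,1])),2),'z',M[:,2].round(3),'q',np.round(s['joint_pos'],2))
if len(sys.argv)>1:
    a=list(map(float,sys.argv[1:])); d=M.T@(np.array(a[:3])-p)/.04
    print('tool shift units',d.round(3))
    yaw=np.radians(a[3] if len(a)>3 else 0.)
    y=np.array([np.cos(yaw),np.sin(yaw),0]); z=np.array([0,0,-1.]); T=np.stack([np.cross(y,z),y,z],1)
    print('turn deg',np.degrees(Ro.from_matrix(M.T@T).as_rotvec()).round(2))
E
python3 st.py 0.453 -0.286 0.12
```

```text
time: 2.58
eef_pos: [0.3073, 0.1539, 0.2031]
eef_rot: [0.713, 0.701, 0.004, -0.0]
wrist_force: [0.9, -0.1, -0.1]
opening: 0.07
t 2.58 pos [0.3073 0.1539 0.2031] open 0.07 F [ 0.9 -0.1 -0.1] tooly yaw -0.96 z [ 0.005  0.006 -1.   ] q [ 0.26 -0.09  1.93  0.    1.29  0.27]
tool shift units [-10.947   3.816   2.029]
turn deg [ 0.31 -0.35 -0.96]
```

```bash
python3 -m pendant '[{"dp":[-0.96,0.35,0.15],"dr":[0,0,-0.5],"fingers":70},{"dp":[-0.96,0.35,0.15],"dr":[0,0,-0.5],"fingers":70},{"dp":[-0.96,0.35,0.15],"dr":[0,0,0],"fingers":70},{"dp":[-0.96,0.35,0.15],"dr":[0,0,0],"fingers":70},{"dp":[-0.96,0.35,0.15],"dr":[0,0,0],"fingers":70},{"dp":[-0.96,0.35,0.15],"dr":[0,0,0],"fingers":70},{"dp":[-0.96,0.35,0.15],"dr":[0,0,0],"fingers":70},{"dp":[-0.96,0.35,0.15],"dr":[0,0,0],"fingers":70},{"dp":[-0.9,0.35,0.15],"dr":[0,0,0],"fingers":70},{"dp":[-0.7,0.3,0.15],"dr":[0,0,0],"fingers":70}]'
python3 st.py 0.453 -0.286 0.12
```

```text
time: 3.42
eef_pos: [0.443, -0.2288, 0.147]
eef_rot: [0.711, 0.703, 0.01, 0.007]
wrist_force: [0.6, 0.6, 0.6]
opening: 0.0701
t 3.42 pos [ 0.443  -0.2288  0.147 ] open 0.0701 F [0.6 0.6 0.6] tooly yaw -0.59 z [ 0.023  0.004 -1.   ] q [-0.63  0.19  1.77  0.02  1.16 -0.63]
tool shift units [-1.431  0.25   0.676]
turn deg [ 1.32 -0.23 -0.58]
```

```bash
python3 -m pendant '[{"dp":[-0.5,0.1,0.2],"dr":[0.5,0,-0.3],"fingers":70},{"dp":[-0.4,0.1,0.2],"dr":[0.5,0,-0.3],"fingers":70},{"dp":[-0.3,0.05,0.15],"dr":[0.3,0,0],"fingers":70},{"dp":[-0.2,0,0.1],"dr":[0,0,0],"fingers":70},{"dp":[-0.1,0,0],"dr":[0,0,0],"fingers":70},{"dp":[0,0,0],"dr":[0,0,0],"fingers":70},{"dp":[0,0,0],"dr":[0,0,0],"fingers":70},{"dp":[0,0,0],"dr":[0,0,0],"fingers":70},{"dp":[0,0,0],"dr":[0,0,0],"fingers":70},{"dp":[0,0,0],"dr":[0,0,0],"fingers":70}]'
python3 st.py 0.453 -0.286 0.017
python3 -c "
from h import *
cap('wrist','w1.png')"
```

```text
time: 4.25
eef_pos: [0.4545, -0.2964, 0.1196]
eef_rot: [0.709, 0.706, 0.002, -0.001]
wrist_force: [-0.0, 0.2, -0.4]
opening: 0.0702
t 4.25 pos [ 0.4545 -0.2964  0.1196] open 0.0702 F [-0.   0.2 -0.4] tooly yaw -0.25 z [ 0.001  0.003 -1.   ] q [-0.71  0.29  1.71  0.    1.14 -0.71]
tool shift units [ 0.251 -0.041  2.566]
turn deg [ 0.07 -0.19 -0.25]
```

View pics/w1.png

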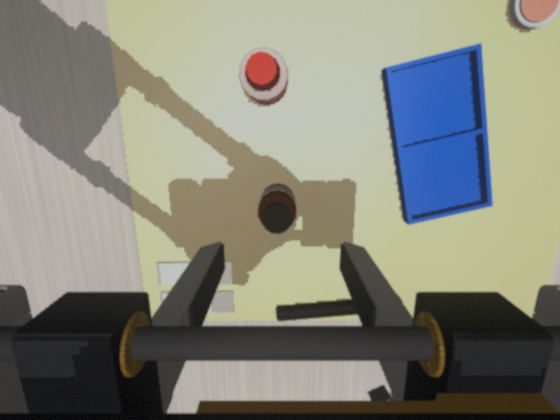

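Wrist view: the black cap is centred at about (277,218) between the open fingers, the red cap is at (262,69), and the blue tray is on the right.

```bash
python3 -c "
from pc import *
c=env.calibration('wrist'); print(onz(c,277,218,.07),onz(c,262,69,.076))
P=cloud('wrist','pics/w1.npy')
for nm,(x,y) in dict(black=(.452,-.286),red=(.444,-.183)).items():
    m=(abs(P[...,0]-x)<.03)&(abs(P[...,1]-y)<.03)&(P[...,2]>.028)&(P[...,2]<.09)
    h=P[m]; print(nm,len(h),(h.min(0)+h.max(0))/2,h[h[:,2]>.062].mean(0))
for n in ['blue']:
    k=(abs(P[...,0]-.596)<.075)&(abs(P[...,1]+.235)<.09)&(P[...,2]>.008)&(P[...,2]<.02); print(k.sum(),cv2.minAreaRect((P[k][:,:2]*1000).astype(np.float32)))
"
```

```text
[ 0.45089097 -0.28697308  0.07      ] [ 0.44198579 -0.18466193  0.076     ]
black 1386 [ 0.45014192 -0.28551077  0.05042148] [ 0.45021796 -0.28720354  0.07011681]
red 2151 [ 0.44149912 -0.18485428  0.05354183] [ 0.44170789 -0.18594755  0.07464393]
4014 ((594.3189086914062, -233.22970581054688), (79.74090576171875, 140.61611938476562), 13.274198532104492)
```

```bash
python3 -m pendant '[{"dp":[0.25,-0.09,0.2],"dr":[0,0,-0.2],"fingers":70},{"dp":[0,0,0.5],"dr":[0,0,0],"fingers":70},{"dp":[0,0,0.5],"dr":[0,0,0],"fingers":70},{"dp":[0,0,0.5],"dr":[0,0,0],"fingers":70},{"dp":[0,0,0.4],"dr":[0,0,0],"fingers":70},{"dp":[0,0,0.3],"dr":[0,0,0],"fingers":70},{"dp":[0,0,0.1],"dr":[0,0,0],"fingers":70},{"dp":[0,0,0],"dr":[0,0,0],"fingers":70},{"dp":[0,0,0],"dr":[0,0,0],"fingers":70},{"dp":[0,0,0],"dr":[0,0,0],"fingers":70}]'
python3 st.py 0.4505 -0.2865 0.017
```

```text
time: 5.13
eef_pos: [0.4546, -0.2844, 0.0217]
eef_rot: [0.706, 0.709, 0.002, 0.005]
wrist_force: [-0.1, 1.0, -0.3]
opening: 0.07
t 5.13 pos [ 0.4546 -0.2844  0.0217] open 0.07 F [-0.1  1.  -0.3] tooly yaw 0.23 z [ 0.011 -0.004 -1.   ] q [-0.69  0.38  1.86  0.01  0.89 -0.7 ]
tool shift units [-0.052 -0.104  0.118]
turn deg [0.61 0.21 0.23]
```

```bash
python3 -m pendant '[{"dp":[-0.05,-0.1,0.12],"dr":[0.5,0.2,0.2],"fingers":70},{"dp":[0,0,0],"dr":[0,0,0],"fingers":70},{"dp":[0,0,0],"dr":[0,0,0],"fingers":24},{"dp":[0,0,0],"dr":[0,0,0],"fingers":24},{"dp":[0,0,0],"dr":[0,0,0],"fingers":24},{"dp":[0,0,0],"dr":[0,0,0],"fingers":24},{"dp":[0,0,0],"dr":[0,0,0],"fingers":24},{"dp":[0,0,0],"dr":[0,0,0],"fingers":24},{"dp":[0,0,0],"dr":[0,0,0],"fingers":24},{"dp":[0,0,0],"dr":[0,0,0],"fingers":24}]' 20
python3 st.py 0.567 0.268 0.13
```

```text
time: 5.97
eef_pos: [0.4521, -0.2885, 0.0198]
eef_rot: [0.707, 0.707, 0.001, 0.004]
wrist_force: [-0.2, -0.6, 0.1]
opening: 0.031
t 5.97 pos [ 0.4521 -0.2885  0.0198] open 0.031 F [-0.2 -0.6  0.1] tooly yaw 0.0 z [ 0.006 -0.004 -1.   ] q [-0.7   0.39  1.86  0.    0.89 -0.7 ]
tool shift units [13.901  2.89  -2.797]
turn deg [0.34 0.24 0.  ]
```

```bash
python3 -m pendant '[{"dp":[0,0,-0.2],"dr":[0.3,0.2,0],"fingers":24},{"dp":[0,0,-0.6],"dr":[0,0,0],"fingers":24},{"dp":[0,0.1,-0.7],"dr":[0,0,0],"fingers":24},{"dp":[0,0.2,-0.7],"dr":[0,0,0],"fingers":24},{"dp":[0.3,0.3,-0.5],"dr":[0,0,0],"fingers":24},{"dp":[0.6,0.3,-0.2],"dr":[0,0,0],"fingers":24},{"dp":[0.9,0.3,0],"dr":[0,0,0],"fingers":24},{"dp":[0.95,0.3,0],"dr":[0,0,0],"fingers":24},{"dp":[0.95,0.3,0],"dr":[0,0,0],"fingers":24},{"dp":[0.95,0.3,0],"dr":[0,0,0],"fingers":24}]'
python3 st.py 0.568 0.268 0.13
```

```text
time: 6.8
eef_pos: [0.5385, -0.1033, 0.1402]
eef_rot: [0.712, 0.702, -0.0, 0.0]
wrist_force: [1.3, -0.5, -0.3]
opening: 0.0313
t 6.8 pos [ 0.5385 -0.1033  0.1402] open 0.0313 F [ 1.3 -0.5 -0.3] tooly yaw -0.78 z [ 0.    -0.001 -1.   ] q [-0.32  0.28  1.67 -0.    1.19 -0.3 ]
tool shift units [9.293 0.61  0.245]
turn deg [ 0.01  0.07 -0.78]
```

```bash
python3 -m pendant '[{"dp":[0.95,0.1,0],"dr":[0,0,-0.7],"fingers":24},{"dp":[0.95,0.05,0],"dr":[0,0,0],"fingers":24},{"dp":[0.95,0.05,0],"dr":[0,0,0],"fingers":24},{"dp":[0.95,0.05,0],"dr":[0,0,0],"fingers":24},{"dp":[0.95,0.05,0],"dr":[0,0,0],"fingers":24},{"dp":[0.95,0.05,0],"dr":[0,0,0],"fingers":24},{"dp":[0.95,0.05,0],"dr":[0,0,0],"fingers":24},{"dp":[0.8,0.05,0],"dr":[0,0,0],"fingers":24},{"dp":[0.5,0,0],"dr":[0,0,0],"fingers":24},{"dp":[0.2,0,0],"dr":[0,0,0],"fingers":24}]'
python3 st.py 0.568 0.268 0.024
```

```text
time: 7.63
eef_pos: [0.5568, 0.2458, 0.1382]
eef_rot: [0.705, 0.709, 0.001, -0.0]
wrist_force: [-0.6, -0.1, -0.7]
opening: 0.0314
t 7.63 pos [0.5568 0.2458 0.1382] open 0.0314 F [-0.6 -0.1 -0.7] tooly yaw 0.27 z [ 0.001  0.002 -1.   ] q [0.3  0.37 1.54 0.   1.23 0.3 ]
tool shift units [0.548 0.279 2.857]
turn deg [ 0.07 -0.11  0.27]
```

```bash
python3 -m pendant '[{"dp":[0.4,0.25,0],"dr":[0,0,0.2],"fingers":24},{"dp":[0.1,0,0.2],"dr":[0,0,0],"fingers":24},{"dp":[0,0,0.4],"dr":[0,0,0],"fingers":24},{"dp":[0,0,0.4],"dr":[0,0,0],"fingers":24},{"dp":[0,0,0.3],"dr":[0,0,0],"fingers":24},{"dp":[0,0,0.1],"dr":[0,0,0],"fingers":24},{"dp":[0,0,0],"dr":[0,0,0],"fingers":24},{"dp":[0,0,0],"dr":[0,0,0],"fingers":24},{"dp":[0,0,0],"dr":[0,0,0],"fingers":24},{"dp":[0,0,0],"dr":[0,0,0],"fingers":24}]'
python3 st.py 0.568 0.268 0.024
python3 -c "
from pc import *
cap('wrist','w2.png'); P=cloud('wrist','pics/w2.npy')
cap('top','t2.png')
for n,Q in [('w',P),('t',cloud('top','pics/t2.npy'))]:
    k=(abs(Q[...,0]-.568)<.06)&(abs(Q[...,1]-.234)<.085)&(Q[...,2]>.008)&(Q[...,2]<.02); print(k.sum(),cv2.minAreaRect((Q[k][:,:2]*1000).astype(np.float32)))
"
```

```text
time: 8.47
eef_pos: [0.5638, 0.2606, 0.0772]
eef_rot: [0.706, 0.708, -0.003, 0.0]
wrist_force: [0.7, 0.5, -1.5]
opening: 0.0312
t 8.47 pos [0.5638 0.2606 0.0772] open 0.0312 F [ 0.7  0.5 -1.5] tooly yaw 0.13 z [-0.005 -0.005 -1.   ] q [ 0.32  0.44  1.59 -0.    1.12  0.32]
tool shift units [0.192 0.113 1.328]
turn deg [-0.26  0.29  0.13]
2092 ((570.1240844726562, 235.7069854736328), (78.27401733398438, 138.72872924804688), 3.589414358139038)
115 ((578.837890625, 196.6016845703125), (113.02891540527344, 87.52731323242188), 65.19319152832031)
```

View pics/w2.png

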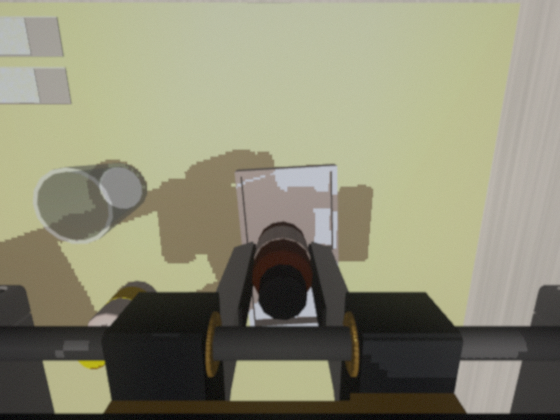

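Wrist view: the black vial is upright in the fingers at (283,270), above the far-left bay of the white tray. The beaker at (85,200) is clear.

```bash
python3 -m pendant '[{"dp":[0.2,0.11,0.2],"dr":[-0.2,0.2,0],"fingers":24},{"dp":[0,0,0.35],"dr":[0,0,0],"fingers":24},{"dp":[0,0,0.3],"dr":[0,0,0],"fingers":24},{"dp":[0,0,0.2],"dr":[0,0,0],"fingers":24},{"dp":[0,0,0.1],"dr":[0,0,0],"fingers":24},{"dp":[0,0,0.05],"dr":[0,0,0],"fingers":24},{"dp":[0,0,0],"dr":[0,0,0],"fingers":24},{"dp":[0,0,0],"dr":[0,0,0],"fingers":24},{"dp":[0,0,0],"dr":[0,0,0],"fingers":24},{"dp":[0,0,0],"dr":[0,0,0],"fingers":24}]'
python3 st.py 0.568 0.269 0.024
```

```text
time: 9.4
eef_pos: [0.5732, 0.2734, 0.0295]
eef_rot: [0.706, 0.708, 0.005, 0.002]
wrist_force: [0.1, -0.2, -0.0]
opening: 0.0312
t 9.4 pos [0.5732 0.2734 0.0295] open 0.0312 F [ 0.1 -0.2 -0. ] tooly yaw 0.17 z [ 0.01   0.004 -1.   ] q [0.34 0.5  1.62 0.   1.01 0.33]
tool shift units [-0.11  -0.132  0.137]
turn deg [ 0.55 -0.23  0.17]
```

```bash
python3 -m pendant '[{"dp":[-0.05,-0.1,0.05],"dr":[0.4,-0.2,0],"fingers":24},{"dp":[0,0,0.05],"dr":[0,0,0],"fingers":24},{"dp":[0,0,0.03],"dr":[0,0,0],"fingers":24},{"dp":[0,0,0],"dr":[0,0,0],"fingers":24},{"dp":[0,0,0],"dr":[0,0,0],"fingers":24},{"dp":[0,0,0],"dr":[0,0,0],"fingers":24},{"dp":[0,0,0],"dr":[0,0,0],"fingers":24},{"dp":[0,0,0],"dr":[0,0,0],"fingers":24},{"dp":[0,0,0],"dr":[0,0,0],"fingers":24},{"dp":[0,0,0],"dr":[0,0,0],"fingers":24}]'
python3 st.py 0.568 0.269 0.024
```

```text
time: 10.23
eef_pos: [0.5698, 0.2713, 0.0254]
eef_rot: [0.706, 0.708, 0.002, 0.001]
wrist_force: [-0.5, -0.2, -0.3]
opening: 0.0313
t 10.23 pos [0.5698 0.2713 0.0254] open 0.0313 F [-0.5 -0.2 -0.3] tooly yaw 0.16 z [ 0.005  0.001 -1.   ] q [ 0.33  0.5   1.63 -0.    1.01  0.33]
tool shift units [-0.057 -0.045  0.034]
turn deg [ 0.27 -0.06  0.16]
```

```bash
python3 -m pendant '[{"dp":[0,0,0.04],"dr":[0.2,0,0],"fingers":24},{"dp":[0,0,0.02],"dr":[0,0,0],"fingers":24},{"dp":[0,0,0],"dr":[0,0,0],"fingers":24},{"dp":[0,0,0],"dr":[0,0,0],"fingers":36},{"dp":[0,0,0],"dr":[0,0,0],"fingers":45},{"dp":[0,0,0],"dr":[0,0,0],"fingers":60},{"dp":[0,0,0],"dr":[0,0,0],"fingers":70},{"dp":[0,0,-0.2],"dr":[0,0,0],"fingers":70},{"dp":[0,0,-0.6],"dr":[0,0,0],"fingers":70},{"dp":[0,0,-0.8],"dr":[0,0,0],"fingers":70}]'
python3 st.py 0.436 -0.074 0.12
```

```text
time: 11.07
eef_pos: [0.5651, 0.2695, 0.0829]
eef_rot: [0.706, 0.708, -0.006, -0.003]
wrist_force: [-0.9, -0.4, 0.1]
opening: 0.069
t 11.07 pos [0.5651 0.2695 0.0829] open 0.069 F [-0.9 -0.4  0.1] tooly yaw 0.14 z [-0.013 -0.004 -1.   ] q [0.33 0.44 1.56 0.   1.15 0.33]
tool shift units [-8.583 -3.261 -0.854]
turn deg [-0.74  0.21  0.14]
```

```bash
python3 -m pendant '[{"dp":[0,0,-0.9],"dr":[-0.6,0.2,0],"fingers":70},{"dp":[-0.4,-0.1,-0.5],"dr":[0,0,0],"fingers":70},{"dp":[-0.9,-0.35,0],"dr":[0,0,0],"fingers":70},{"dp":[-0.94,-0.36,0],"dr":[0,0,0],"fingers":70},{"dp":[-0.94,-0.36,0],"dr":[0,0,0],"fingers":70},{"dp":[-0.94,-0.36,0],"dr":[0,0,0],"fingers":70},{"dp":[-0.94,-0.36,0],"dr":[0,0,0],"fingers":70},{"dp":[-0.94,-0.36,0],"dr":[0,0,0],"fingers":70},{"dp":[-0.9,-0.36,0],"dr":[0,0,0],"fingers":70},{"dp":[-0.6,-0.3,0],"dr":[0,0,0],"fingers":70}]'
python3 st.py 0.436 -0.0745 0.12
python3 -c "
from pc import *
cap('top','t3.png'); P=cloud('top','pics/t3.npy')
m=(abs(P[...,0]-.568)<.03)&(abs(P[...,1]-.27)<.03)&(P[...,2]>.028)&(P[...,2]<.09)
h=P[m]; print((h.min(0)+h.max(0))/2,h[h[:,2]>.062].mean(0),h.max(0))
"
```

```text
time: 11.9
eef_pos: [0.4562, -0.0345, 0.1524]
eef_rot: [0.702, 0.712, 0.012, 0.008]
wrist_force: [0.1, 0.4, 0.9]
opening: 0.0701
t 11.9 pos [ 0.4562 -0.0345  0.1524] open 0.0701 F [0.1 0.4 0.9] tooly yaw 0.88 z [ 0.027  0.006 -1.   ] q [-0.24  0.12  1.85  0.01  1.15 -0.26]
tool shift units [-0.995 -0.542  0.79 ]
turn deg [ 1.58 -0.32  0.89]
[0.56926968 0.27255536 0.057044  ] [0.56872841 0.27188472 0.07199978] [0.58444595 0.28852854 0.08524927]
```

View pics/t3.png

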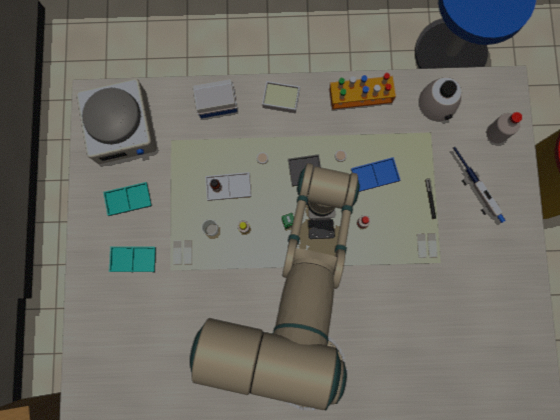

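Top view: the black vial stands in the left bay of the white tray at (215,186). Next I'll centre over the blue vial and look.

```bash
python3 -m pendant '[{"dp":[-0.5,-0.3,0.3],"dr":[0.8,-0.2,0.6],"fingers":70},{"dp":[-0.25,-0.12,0.2],"dr":[0.4,0,0],"fingers":70},{"dp":[0,0,0.1],"dr":[0,0,0],"fingers":70},{"dp":[0,0,0],"dr":[0,0,0],"fingers":70},{"dp":[0,0,0],"dr":[0,0,0],"fingers":70},{"dp":[0,0,0],"dr":[0,0,0],"fingers":70},{"dp":[0,0,0],"dr":[0,0,0],"fingers":70},{"dp":[0,0,0],"dr":[0,0,0],"fingers":70},{"dp":[0,0,0],"dr":[0,0,0],"fingers":70},{"dp":[0,0,0],"dr":[0,0,0],"fingers":70}]'
cat > near.py <<'E'
import sys
from pc import *
f,x,y=sys.argv[1],float(sys.argv[2]),float(sys.argv[3])
cap('wrist',f+'.png'); P=cloud('wrist',f'pics/{f}.npy')
m=(abs(P[...,0]-x)<.03)&(abs(P[...,1]-y)<.03)&(P[...,2]>.028)&(P[...,2]<.085)
h=P[m]; c=((h.min(0)+h.max(0))/2); print(len(h),'mid',c.round(4),'top',h[h[:,2]>.062].mean(0).round(4),'rect',cv2.minAreaRect((h[:,:2]*1000).astype(np.float32)))
E
python3 near.py w3 .436 -.0745
python3 st.py 0.436 -0.0745 0.019
```

```text
time: 12.78
eef_pos: [0.4408, -0.0669, 0.1307]
eef_rot: [0.706, 0.708, 0.004, 0.004]
wrist_force: [-0.3, 0.5, -0.6]
opening: 0.0701
1291 mid [ 0.4361 -0.0728  0.0505] top [ 0.4361 -0.074   0.07  ] rect ((435.9449462890625, -72.60011291503906), (31.819902420043945, 27.151397705078125), 5.2751383781433105)
t 12.83 pos [ 0.4407 -0.0669  0.1307] open 0.0702 F [-0.   0.6  0.5] tooly yaw 0.09 z [ 0.012  0.001 -1.   ] q [-0.31  0.13  1.89  0.    1.1  -0.31]
tool shift units [-0.191 -0.152  2.79 ]
turn deg [ 0.68 -0.03  0.09]
```

View pics/w3.png

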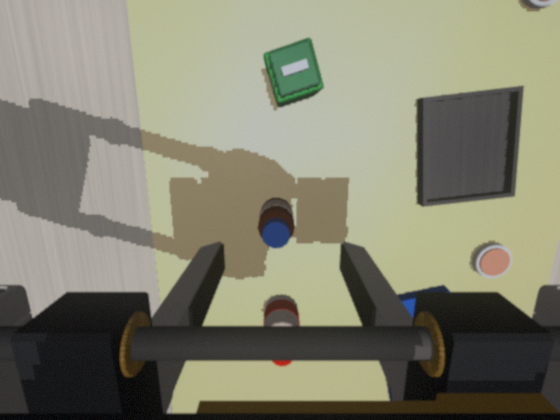

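Blue cap at (276,232), jar at (294,72), steel dish at (470,147). Descending on the vial.

```bash
python3 -c "
from pc import *
P=cloud('wrist','pics/w3.npy')
m=(abs(P[...,0]-.451)<.035)&(abs(P[...,1]-.0475)<.035)&(P[...,2]>.05)&(P[...,2]<.085)
h=P[m]; print(h[h[:,2]>.065].mean(0),cv2.minAreaRect((h[:,:2]*1000).astype(np.float32)))
k=(abs(P[...,0]-.618)<.06)&(abs(P[...,1]+.0115)<.06)&(P[...,2]>.008)&(P[...,2]<.02); print(k.sum(),cv2.minAreaRect((P[k][:,:2]*1000).astype(np.float32)))
"
python3 -m pendant '[{"dp":[-0.19,-0.15,0.2],"dr":[0.5,0,0],"fingers":70},{"dp":[0,0,0.5],"dr":[0,0,0],"fingers":70},{"dp":[0,0,0.6],"dr":[0,0,0],"fingers":70},{"dp":[0,0,0.5],"dr":[0,0,0],"fingers":70},{"dp":[0,0,0.4],"dr":[0,0,0],"fingers":70},{"dp":[0,0,0.3],"dr":[0,0,0],"fingers":70},{"dp":[0,0,0.15],"dr":[0,0,0],"fingers":70},{"dp":[0,0,0],"dr":[0,0,0],"fingers":70},{"dp":[0,0,0],"dr":[0,0,0],"fingers":70},{"dp":[0,0,0],"dr":[0,0,0],"fingers":70}]'
python3 st.py 0.436 -0.0745 0.019
```

```text
[0.44921871 0.04694008 0.0728252 ] ((449.363037109375, 47.244354248046875), (36.10047912597656, 36.20323944091797), 17.740755081176758)
2715 ((615.2609252929688, -11.342140197753906), (89.99868774414062, 100.31527709960938), 6.664820671081543)
time: 13.67
eef_pos: [0.4332, -0.0786, 0.0189]
eef_rot: [0.706, 0.708, -0.0, 0.001]
wrist_force: [0.8, 0.4, 0.6]
opening: 0.07
t 13.67 pos [ 0.4332 -0.0786  0.0189] open 0.07 F [0.8 0.4 0.6] tooly yaw 0.19 z [ 0.002 -0.002 -1.   ] q [-0.34  0.27  2.06 -0.    0.81 -0.34]
tool shift units [ 0.103  0.069 -0.001]
turn deg [0.1  0.13 0.19]
```

Jar (.449,.047), yaw 17.7°; steel dish (.615,-.011), yaw 6.7°. Closing on the blue vial.

```bash
python3 -m pendant '[{"dp":[0.08,0.06,0],"dr":[0,0,0],"fingers":70},{"dp":[0,0,0],"dr":[0,0,0],"fingers":70},{"dp":[0,0,0],"dr":[0,0,0],"fingers":24},{"dp":[0,0,0],"dr":[0,0,0],"fingers":24},{"dp":[0,0,0],"dr":[0,0,0],"fingers":24},{"dp":[0,0,0],"dr":[0,0,0],"fingers":24},{"dp":[0,0,0],"dr":[0,0,0],"fingers":24},{"dp":[0,0,0],"dr":[0,0,0],"fingers":24},{"dp":[0,0,0],"dr":[0,0,0],"fingers":24},{"dp":[0,0,0],"dr":[0,0,0],"fingers":24}]' 20
python3 st.py 0.572 0.201 0.13
```

```text
time: 14.5
eef_pos: [0.4385, -0.0759, 0.0222]
eef_rot: [0.706, 0.709, 0.001, 0.005]
wrist_force: [-1.0, -0.2, 1.3]
opening: 0.0314
t 14.5 pos [ 0.4385 -0.0759  0.0222] open 0.0314 F [-1.  -0.2  1.3] tooly yaw 0.24 z [ 0.009 -0.005 -1.   ] q [-0.33  0.27  2.05 -0.    0.81 -0.33]
tool shift units [ 6.895  3.389 -2.698]
turn deg [0.5  0.27 0.23]
```

```bash
python3 -m pendant '[{"dp":[0,0,-0.2],"dr":[0.4,0.2,0],"fingers":24},{"dp":[0,0,-0.6],"dr":[0,0,0],"fingers":24},{"dp":[0,0,-0.8],"dr":[0,0,0],"fingers":24},{"dp":[0,0.2,-0.7],"dr":[0,0,0],"fingers":24},{"dp":[0.3,0.4,-0.4],"dr":[0,0,0],"fingers":24},{"dp":[0.7,0.4,-0.1],"dr":[0,0,0],"fingers":24},{"dp":[0.9,0.4,0],"dr":[0,0,0],"fingers":24},{"dp":[0.9,0.4,0],"dr":[0,0,0],"fingers":24},{"dp":[0.9,0.4,0],"dr":[0,0,0],"fingers":24},{"dp":[0.9,0.4,0],"dr":[0,0,0],"fingers":24}]'
python3 st.py 0.572 0.201 0.11
```

```text
time: 15.33
eef_pos: [0.5425, 0.1093, 0.1383]
eef_rot: [0.71, 0.704, -0.002, -0.0]
wrist_force: [1.6, -0.4, -0.6]
opening: 0.0314
t 15.33 pos [0.5425 0.1093 0.1383] open 0.0314 F [ 1.6 -0.4 -0.6] tooly yaw -0.51 z [-0.003 -0.002 -1.   ] q [ 0.07  0.29  1.66 -0.    1.2   0.08]
tool shift units [2.3   0.718 0.701]
turn deg [-0.16  0.12 -0.51]
```

```bash
python3 -m pendant '[{"dp":[0.7,0.25,0],"dr":[0,0,-0.4],"fingers":24},{"dp":[0.6,0.2,0],"dr":[0,0,0],"fingers":24},{"dp":[0.4,0.1,0.2],"dr":[0,0,0],"fingers":24},{"dp":[0.2,0.05,0.3],"dr":[0,0,0],"fingers":24},{"dp":[0,0,0.4],"dr":[0,0,0],"fingers":24},{"dp":[0,0,0.3],"dr":[0,0,0],"fingers":24},{"dp":[0,0,0.1],"dr":[0,0,0],"fingers":24},{"dp":[0,0,0],"dr":[0,0,0],"fingers":24},{"dp":[0,0,0],"dr":[0,0,0],"fingers":24},{"dp":[0,0,0],"dr":[0,0,0],"fingers":24}]'
python3 st.py 0.572 0.201 0.026
```

```text
time: 16.17
eef_pos: [0.5685, 0.1964, 0.0791]
eef_rot: [0.705, 0.71, -0.002, -0.002]
wrist_force: [0.2, 0.2, -0.9]
opening: 0.0312
t 16.17 pos [0.5685 0.1964 0.0791] open 0.0312 F [ 0.2  0.2 -0.9] tooly yaw 0.39 z [-0.005 -0.001 -1.   ] q [0.22 0.41 1.63 0.   1.11 0.21]
tool shift units [0.115 0.095 1.327]
turn deg [-0.31  0.06  0.39]
```

```bash
python3 -m pendant '[{"dp":[0.1,0.09,0.2],"dr":[-0.2,0,0.3],"fingers":24},{"dp":[0,0,0.3],"dr":[0,0,0],"fingers":24},{"dp":[0,0,0.3],"dr":[0,0,0],"fingers":24},{"dp":[0,0,0.2],"dr":[0,0,0],"fingers":24},{"dp":[0,0,0.15],"dr":[0,0,0],"fingers":24},{"dp":[0,0,0.05],"dr":[0,0,0],"fingers":24},{"dp":[0,0,0],"dr":[0,0,0],"fingers":24},{"dp":[0,0,0],"dr":[0,0,0],"fingers":24},{"dp":[0,0,0],"dr":[0,0,0],"fingers":24},{"dp":[0,0,0],"dr":[0,0,0],"fingers":24}]'
python3 st.py 0.572 0.201 0.026
python3 -c "
from h import *
cap('wrist','w4.png')"
```

```text
time: 17.0
eef_pos: [0.5777, 0.2005, 0.0327]
eef_rot: [0.708, 0.706, 0.004, 0.003]
wrist_force: [0.0, 0.1, -0.4]
opening: 0.0313
t 17.0 pos [0.5777 0.2005 0.0327] open 0.0313 F [ 0.   0.1 -0.4] tooly yaw -0.19 z [ 0.01   0.002 -1.   ] q [ 0.22  0.46  1.68 -0.    0.99  0.22]
tool shift units [ 0.012 -0.143  0.165]
turn deg [ 0.57 -0.1  -0.19]
```

View pics/w4.png

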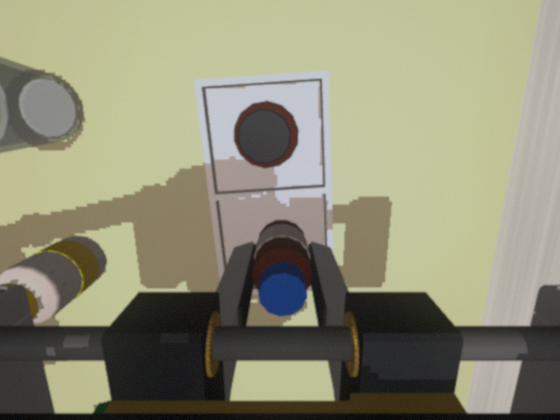

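Black vial is upright in its bay at (266,135), and the blue vial is over the other bay. Lowering in small steps.

```bash
python3 -m pendant '[{"dp":[0,-0.1,0.06],"dr":[0.4,-0.1,0],"fingers":24},{"dp":[0,0,0.06],"dr":[0,0,0],"fingers":24},{"dp":[0,0,0.04],"dr":[0,0,0],"fingers":24},{"dp":[0,0,0.03],"dr":[0,0,0],"fingers":24},{"dp":[0,0,0],"dr":[0,0,0],"fingers":24},{"dp":[0,0,0],"dr":[0,0,0],"fingers":24},{"dp":[0,0,0],"dr":[0,0,0],"fingers":24},{"dp":[0,0,0],"dr":[0,0,0],"fingers":24},{"dp":[0,0,0],"dr":[0,0,0],"fingers":24},{"dp":[0,0,0],"dr":[0,0,0],"fingers":24}]'
python3 st.py 0.572 0.201 0.024
```

```text
time: 17.88
eef_pos: [0.5742, 0.201, 0.0263]
eef_rot: [0.708, 0.706, 0.002, 0.002]
wrist_force: [-0.6, 0.6, 0.2]
opening: 0.0317
t 17.88 pos [0.5742 0.201  0.0263] open 0.0317 F [-0.6  0.6  0.2] tooly yaw -0.18 z [ 0.005  0.001 -1.   ] q [ 0.22  0.47  1.69 -0.    0.98  0.23]
tool shift units [ 0.    -0.055  0.057]
turn deg [ 0.3  -0.04 -0.18]
```

```bash
python3 -m pendant '[{"dp":[0,0,0.04],"dr":[0.2,0,0],"fingers":24},{"dp":[0,0,0.02],"dr":[0,0,0],"fingers":24},{"dp":[0,0,0],"dr":[0,0,0],"fingers":24},{"dp":[0,0,0],"dr":[0,0,0],"fingers":24},{"dp":[0,0,0],"dr":[0,0,0],"fingers":24},{"dp":[0,0,0],"dr":[0,0,0],"fingers":24},{"dp":[0,0,0],"dr":[0,0,0],"fingers":24},{"dp":[0,0,0],"dr":[0,0,0],"fingers":24},{"dp":[0,0,0],"dr":[0,0,0],"fingers":24},{"dp":[0,0,0],"dr":[0,0,0],"fingers":24}]'
python3 st.py 0.572 0.201 0.024
```

```text
time: 18.72
eef_pos: [0.5745, 0.2011, 0.0263]
eef_rot: [0.708, 0.706, 0.001, 0.001]
wrist_force: [-0.8, 0.7, 1.4]
opening: 0.0317
t 18.72 pos [0.5745 0.2011 0.0263] open 0.0317 F [-0.8  0.7  1.4] tooly yaw -0.17 z [ 0.003  0.001 -1.   ] q [0.22 0.47 1.68 0.   0.99 0.23]
tool shift units [-0.004 -0.063  0.057]
turn deg [ 0.14 -0.05 -0.17]
```

Contact (z no longer falls, force up). Release and go on to the red bottle.

```bash
python3 -m pendant '[{"dp":[0,0,0],"dr":[0,0,0],"fingers":36},{"dp":[0,0,0],"dr":[0,0,0],"fingers":45},{"dp":[0,0,0],"dr":[0,0,0],"fingers":60},{"dp":[0,0,0],"dr":[0,0,0],"fingers":70},{"dp":[0,0,-0.2],"dr":[0,0,0],"fingers":70},{"dp":[0,0,-0.6],"dr":[0,0,0],"fingers":70},{"dp":[0,0,-0.8],"dr":[0,0,0],"fingers":70},{"dp":[0,0,-0.8],"dr":[0,0,0],"fingers":70},{"dp":[-0.2,0,-0.6],"dr":[0,0,0],"fingers":70},{"dp":[-0.6,-0.2,-0.2],"dr":[0,0,0],"fingers":70}]'
python3 st.py 0.442 -0.1845 0.13
```

```text
time: 19.55
eef_pos: [0.5649, 0.1711, 0.1569]
eef_rot: [0.707, 0.707, -0.001, -0.002]
wrist_force: [0.8, -1.1, -0.2]
opening: 0.0698
t 19.55 pos [0.5649 0.1711 0.1569] open 0.0698 F [ 0.8 -1.1 -0.2] tooly yaw 0.01 z [-0.005  0.001 -1.   ] q [0.18 0.33 1.55 0.   1.27 0.17]
tool shift units [-8.891 -3.072  0.678]
turn deg [-0.28 -0.06  0.01]
```

```bash
python3 -m pendant '[{"dp":[-0.94,-0.32,0],"dr":[0,0,0],"fingers":70},{"dp":[-0.94,-0.32,0],"dr":[0,0,0],"fingers":70},{"dp":[-0.94,-0.32,0],"dr":[0,0,0],"fingers":70},{"dp":[-0.94,-0.32,0],"dr":[0,0,0],"fingers":70},{"dp":[-0.94,-0.32,0],"dr":[0,0,0],"fingers":70},{"dp":[-0.94,-0.32,0],"dr":[0,0,0],"fingers":70},{"dp":[-0.94,-0.32,0.1],"dr":[0,0,0],"fingers":70},{"dp":[-0.9,-0.32,0.1],"dr":[0,0,0],"fingers":70},{"dp":[-0.6,-0.2,0.1],"dr":[0,0,0],"fingers":70},{"dp":[-0.3,-0.1,0.1],"dr":[0,0,0],"fingers":70}]'
python3 st.py 0.442 -0.1845 0.13
python3 -c "
from h import *
cap('scene','s3.png')"
```

```text
time: 20.38
eef_pos: [0.4518, -0.1783, 0.1526]
eef_rot: [0.704, 0.71, 0.006, 0.009]
wrist_force: [-0.5, 0.8, -0.1]
opening: 0.0695
t 20.38 pos [ 0.4518 -0.1783  0.1526] open 0.0695 F [-0.5  0.8 -0.1] tooly yaw 0.43 z [ 0.02  -0.004 -1.   ] q [-0.52  0.17  1.79  0.01  1.16 -0.54]
tool shift units [-0.151 -0.259  0.56 ]
turn deg [1.17 0.22 0.43]
```

View pics/s3.png

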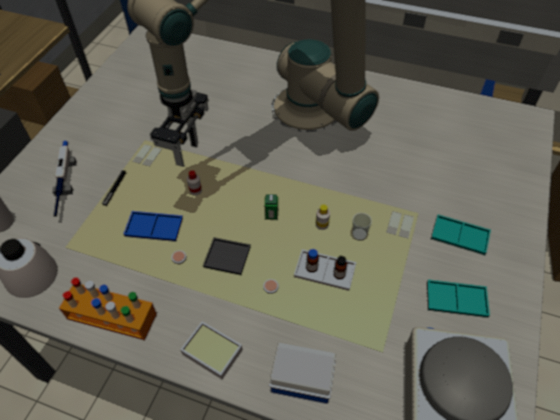

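Both vials stand in the white tray, at (313,260) and (340,266). Centring on the red bottle.

```bash
python3 -m pendant '[{"dp":[-0.1,-0.22,0.2],"dr":[0.9,0.2,0.3],"fingers":70},{"dp":[0,0,0.2],"dr":[0.3,0,0],"fingers":70},{"dp":[0,0,0.1],"dr":[0,0,0],"fingers":70},{"dp":[0,0,0],"dr":[0,0,0],"fingers":70},{"dp":[0,0,0],"dr":[0,0,0],"fingers":70},{"dp":[0,0,0],"dr":[0,0,0],"fingers":70},{"dp":[0,0,0],"dr":[0,0,0],"fingers":70},{"dp":[0,0,0],"dr":[0,0,0],"fingers":70},{"dp":[0,0,0],"dr":[0,0,0],"fingers":70},{"dp":[0,0,0],"dr":[0,0,0],"fingers":70}]'
python3 near.py w5 .442 -.1845
python3 st.py 0.442 -0.1845 0.020
```

```text
time: 21.27
eef_pos: [0.4434, -0.1797, 0.1311]
eef_rot: [0.705, 0.709, -0.001, -0.001]
wrist_force: [-0.2, -0.8, -0.1]
opening: 0.0702
1570 mid [ 0.4409 -0.1825  0.0533] top [ 0.4412 -0.1818  0.074 ] rect ((440.9304504394531, -182.24850463867188), (35.65686798095703, 32.21609115600586), 2.81809663772583)
t 21.32 pos [ 0.4434 -0.1798  0.1311] open 0.07 F [0.1 0.4 0.4] tooly yaw 0.28 z [-0.003  0.001 -1.   ] q [-0.53  0.19  1.82 -0.    1.13 -0.53]
tool shift units [-0.12  -0.028  2.778]
turn deg [-0.15 -0.04  0.28]
```

```bash
python3 -m pendant '[{"dp":[-0.08,-0.05,0.2],"dr":[0,0,0.2],"fingers":70},{"dp":[0,0,0.5],"dr":[0,0,0],"fingers":70},{"dp":[0,0,0.6],"dr":[0,0,0],"fingers":70},{"dp":[0,0,0.5],"dr":[0,0,0],"fingers":70},{"dp":[0,0,0.4],"dr":[0,0,0],"fingers":70},{"dp":[0,0,0.3],"dr":[0,0,0],"fingers":70},{"dp":[0,0,0.15],"dr":[0,0,0],"fingers":70},{"dp":[0,0,0],"dr":[0,0,0],"fingers":70},{"dp":[0,0,0],"dr":[0,0,0],"fingers":70},{"dp":[0,0,0],"dr":[0,0,0],"fingers":70}]'
python3 st.py 0.441 -0.1835 0.019
```

```text
time: 22.15
eef_pos: [0.4413, -0.1861, 0.0198]
eef_rot: [0.707, 0.707, -0.001, 0.001]
wrist_force: [0.7, 0.7, -0.3]
opening: 0.0702
t 22.15 pos [ 0.4413 -0.1861  0.0198] open 0.0702 F [ 0.7  0.7 -0.3] tooly yaw -0.04 z [ 0.001 -0.003 -1.   ] q [-0.54  0.32  1.98 -0.    0.84 -0.54]
tool shift units [ 0.065 -0.007  0.021]
turn deg [ 0.04  0.15 -0.04]
```

```bash
python3 -m pendant '[{"dp":[0.05,0,0],"dr":[0,0,0],"fingers":70},{"dp":[0,0,0],"dr":[0,0,0],"fingers":28},{"dp":[0,0,0],"dr":[0,0,0],"fingers":28},{"dp":[0,0,0],"dr":[0,0,0],"fingers":28},{"dp":[0,0,0],"dr":[0,0,0],"fingers":28},{"dp":[0,0,0],"dr":[0,0,0],"fingers":28},{"dp":[0,0,0],"dr":[0,0,0],"fingers":28},{"dp":[0,0,0],"dr":[0,0,0],"fingers":28},{"dp":[0,0,0],"dr":[0,0,0],"fingers":28},{"dp":[0,0,0],"dr":[0,0,0],"fingers":28}]' 20
python3 st.py 0.603 -0.266 0.08
```

```text
time: 22.98
eef_pos: [0.4437, -0.1852, 0.0232]
eef_rot: [0.707, 0.707, 0.0, 0.005]
wrist_force: [-0.4, 0.7, -0.1]
opening: 0.0354
t 22.98 pos [ 0.4437 -0.1852  0.0232] open 0.0354 F [-0.4  0.7 -0.1] tooly yaw -0.02 z [ 0.007 -0.007 -1.   ] q [-0.54  0.31  1.97 -0.    0.84 -0.54]
tool shift units [-2.027  3.994 -1.378]
turn deg [ 0.42  0.37 -0.02]
```

```bash
python3 -m pendant '[{"dp":[0,0,-0.2],"dr":[0.4,0.3,0],"fingers":28},{"dp":[0,0,-0.5],"dr":[0,0,0],"fingers":28},{"dp":[0,0,-0.6],"dr":[0,0,0],"fingers":28},{"dp":[-0.2,0.3,-0.4],"dr":[0,0,0],"fingers":28},{"dp":[-0.4,0.7,-0.1],"dr":[0,0,0],"fingers":28},{"dp":[-0.4,0.8,0],"dr":[0,0,0],"fingers":28},{"dp":[-0.4,0.8,0],"dr":[0,0,0],"fingers":28},{"dp":[-0.3,0.6,0],"dr":[0,0,0],"fingers":28},{"dp":[-0.2,0.4,0],"dr":[0,0,0],"fingers":28},{"dp":[0,0.1,0],"dr":[0,0,0],"fingers":28}]'
python3 st.py 0.603 -0.266 0.028
```

```text
time: 23.82
eef_pos: [0.5931, -0.2618, 0.0953]
eef_rot: [0.707, 0.707, -0.001, -0.003]
wrist_force: [0.4, 0.1, 0.5]
opening: 0.0356
t 23.82 pos [ 0.5931 -0.2618  0.0953] open 0.0356 F [0.4 0.1 0.5] tooly yaw -0.04 z [-0.006  0.002 -1.   ] q [-0.52  0.46  1.5  -0.    1.19 -0.52]
tool shift units [-0.108  0.256  1.682]
turn deg [-0.33 -0.13 -0.04]
```

```bash
python3 -m pendant '[{"dp":[-0.08,0.15,0.2],"dr":[-0.2,0,0],"fingers":28},{"dp":[0,0,0.4],"dr":[0,0,0],"fingers":28},{"dp":[0,0,0.4],"dr":[0,0,0],"fingers":28},{"dp":[0,0,0.3],"dr":[0,0,0],"fingers":28},{"dp":[0,0,0.15],"dr":[0,0,0],"fingers":28},{"dp":[0,0,0.05],"dr":[0,0,0],"fingers":28},{"dp":[0,0,0],"dr":[0,0,0],"fingers":28},{"dp":[0,0,0],"dr":[0,0,0],"fingers":28},{"dp":[0,0,0],"dr":[0,0,0],"fingers":28},{"dp":[0,0,0],"dr":[0,0,0],"fingers":28}]'
python3 st.py 0.603 -0.266 0.027
python3 -c "
from h import *
cap('wrist','w6.png')"
```

```text
time: 24.65
eef_pos: [0.5938, -0.2613, 0.0303]
eef_rot: [0.707, 0.707, -0.001, -0.005]
wrist_force: [0.7, 0.1, -0.8]
opening: 0.0358
t 24.65 pos [ 0.5938 -0.2613  0.0303] open 0.0358 F [ 0.7  0.1 -0.8] tooly yaw 0.0 z [-0.008  0.006 -1.   ] q [-0.52  0.52  1.57  0.    1.06 -0.52]
tool shift units [-0.118  0.23   0.079]
turn deg [-0.48 -0.36  0.  ]
```

View pics/w6.png

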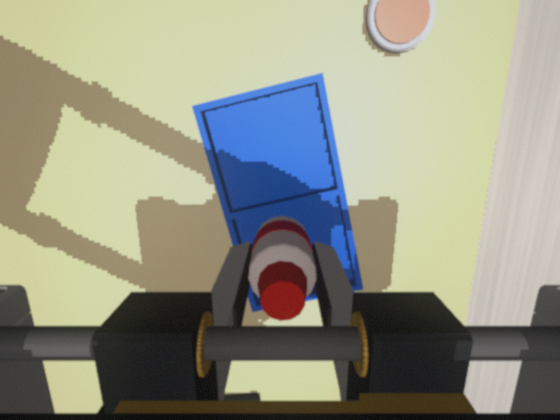

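Red bottle over the near-right bay, about 9 mm toward the robot from centre, so I'll shift it and lower.

```bash
python3 -m pendant '[{"dp":[-0.08,0.2,0],"dr":[-0.4,-0.3,0],"fingers":28},{"dp":[0,0,0],"dr":[0,0,0],"fingers":28},{"dp":[0,0,0.03],"dr":[0,0,0],"fingers":28},{"dp":[0,0,0.03],"dr":[0,0,0],"fingers":28},{"dp":[0,0,0.03],"dr":[0,0,0],"fingers":28},{"dp":[0,0,0],"dr":[0,0,0],"fingers":28},{"dp":[0,0,0],"dr":[0,0,0],"fingers":28},{"dp":[0,0,0],"dr":[0,0,0],"fingers":28},{"dp":[0,0,0],"dr":[0,0,0],"fingers":28},{"dp":[0,0,0],"dr":[0,0,0],"fingers":28}]'
python3 st.py 0.603 -0.266 0.024
```

```text
time: 25.53
eef_pos: [0.6042, -0.2656, 0.0281]
eef_rot: [0.707, 0.707, 0.0, 0.001]
wrist_force: [-0.0, 0.1, -0.7]
opening: 0.0359
t 25.53 pos [ 0.6042 -0.2656  0.0281] open 0.0359 F [-0.   0.1 -0.7] tooly yaw 0.0 z [ 0.003 -0.001 -1.   ] q [-0.52  0.53  1.56  0.    1.05 -0.52]
tool shift units [-0.01  -0.029  0.103]
turn deg [0.16 0.08 0.  ]
```

```bash
python3 -m pendant '[{"dp":[0,0,0.04],"dr":[0.1,0,0],"fingers":28},{"dp":[0,0,0.04],"dr":[0,0,0],"fingers":28},{"dp":[0,0,0.03],"dr":[0,0,0],"fingers":28},{"dp":[0,0,0],"dr":[0,0,0],"fingers":28},{"dp":[0,0,0],"dr":[0,0,0],"fingers":28},{"dp":[0,0,0],"dr":[0,0,0],"fingers":28},{"dp":[0,0,0],"dr":[0,0,0],"fingers":28},{"dp":[0,0,0],"dr":[0,0,0],"fingers":28},{"dp":[0,0,0],"dr":[0,0,0],"fingers":28},{"dp":[0,0,0],"dr":[0,0,0],"fingers":28}]'
python3 st.py 0.603 -0.266 0.024
```

```text
time: 26.37
eef_pos: [0.6044, -0.2658, 0.0272]
eef_rot: [0.707, 0.707, -0.0, 0.002]
wrist_force: [-0.8, -0.1, 1.5]
opening: 0.0359
t 26.37 pos [ 0.6044 -0.2658  0.0272] open 0.0359 F [-0.8 -0.1  1.5] tooly yaw 0.01 z [ 0.002 -0.002 -1.   ] q [-0.52  0.53  1.56 -0.    1.05 -0.52]
tool shift units [-0.005 -0.036  0.08 ]
turn deg [0.12 0.14 0.01]
```

Contact at exactly pickup height plus 4 mm. Release, then the yellow bottle.

```bash
python3 -m pendant '[{"dp":[0,0,0],"dr":[0,0,0],"fingers":40},{"dp":[0,0,0],"dr":[0,0,0],"fingers":48},{"dp":[0,0,0],"dr":[0,0,0],"fingers":62},{"dp":[0,0,0],"dr":[0,0,0],"fingers":72},{"dp":[0,0,-0.2],"dr":[0,0,0],"fingers":72},{"dp":[0,0,-0.6],"dr":[0,0,0],"fingers":72},{"dp":[0,0,-0.8],"dr":[0,0,0],"fingers":72},{"dp":[0,0,-0.8],"dr":[0,0,0],"fingers":72},{"dp":[0.2,0,-0.6],"dr":[0,0,0],"fingers":72},{"dp":[0.6,-0.2,-0.2],"dr":[0,0,0],"fingers":72}]'
python3 st.py 0.436 0.185 0.13
```

```text
time: 27.2
eef_pos: [0.5952, -0.236, 0.1575]
eef_rot: [0.708, 0.706, -0.002, -0.001]
wrist_force: [2.0, 0.1, 0.3]
opening: 0.0718
t 27.2 pos [ 0.5952 -0.236   0.1575] open 0.0718 F [2.  0.1 0.3] tooly yaw -0.2 z [-0.004 -0.    -1.   ] q [-0.48  0.4   1.43 -0.    1.31 -0.48]
tool shift units [10.511 -4.014  0.7  ]
turn deg [-0.26  0.03 -0.2 ]
```

```bash
python3 -m pendant '[{"dp":[0.94,-0.36,0],"dr":[0,0,0],"fingers":72},{"dp":[0.94,-0.36,0],"dr":[0,0,0],"fingers":72},{"dp":[0.94,-0.36,0],"dr":[0,0,0],"fingers":72},{"dp":[0.94,-0.36,0],"dr":[0,0,0],"fingers":72},{"dp":[0.94,-0.36,0],"dr":[0,0,0],"fingers":72},{"dp":[0.94,-0.36,0],"dr":[0,0,0],"fingers":72},{"dp":[0.94,-0.36,0],"dr":[0,0,0],"fingers":72},{"dp":[0.94,-0.36,0],"dr":[0,0,0],"fingers":72},{"dp":[0.94,-0.36,0],"dr":[0,0,0],"fingers":72},{"dp":[0.8,-0.3,0],"dr":[0,0,0],"fingers":72}]'
python3 st.py 0.436 0.185 0.13
```

```text
time: 28.03
eef_pos: [0.4554, 0.1434, 0.1664]
eef_rot: [0.712, 0.702, 0.004, 0.009]
wrist_force: [0.8, 0.7, -0.8]
opening: 0.0719
t 28.03 pos [0.4554 0.1434 0.1664] open 0.0719 F [ 0.8  0.7 -0.8] tooly yaw -0.84 z [ 0.019 -0.006 -1.   ] q [ 0.17  0.15  1.78 -0.01  1.2   0.18]
tool shift units [ 1.038 -0.516  0.895]
turn deg [ 1.07  0.35 -0.84]
```

```bash
python3 -m pendant '[{"dp":[0.5,-0.3,0.3],"dr":[0.7,0.3,-0.7],"fingers":72},{"dp":[0.25,-0.1,0.3],"dr":[0.2,0,0],"fingers":72},{"dp":[0,0,0.2],"dr":[0,0,0],"fingers":72},{"dp":[0,0,0],"dr":[0,0,0],"fingers":72},{"dp":[0,0,0],"dr":[0,0,0],"fingers":72},{"dp":[0,0,0],"dr":[0,0,0],"fingers":72},{"dp":[0,0,0],"dr":[0,0,0],"fingers":72},{"dp":[0,0,0],"dr":[0,0,0],"fingers":72},{"dp":[0,0,0],"dr":[0,0,0],"fingers":72},{"dp":[0,0,0],"dr":[0,0,0],"fingers":72}]'
python3 near.py w7 .436 .186
python3 st.py 0.436 0.186 0.020
```

```text
time: 28.87
eef_pos: [0.44, 0.1779, 0.139]
eef_rot: [0.706, 0.708, 0.005, 0.003]
wrist_force: [0.1, -0.0, 0.2]
opening: 0.0722
1461 mid [0.4351 0.1857 0.0532] top [0.435  0.188  0.0742] rect ((435.0478820800781, 186.50222778320312), (34.89948272705078, 35.55573272705078), 42.02290344238281)
t 28.92 pos [0.44  0.178 0.139] open 0.0719 F [-0.2  0.7  1.3] tooly yaw 0.16 z [ 0.012  0.002 -1.   ] q [ 0.24  0.17  1.83 -0.    1.13  0.24]
tool shift units [ 0.194 -0.137  2.975]
turn deg [ 0.7  -0.13  0.16]
```

View pics/w7.png

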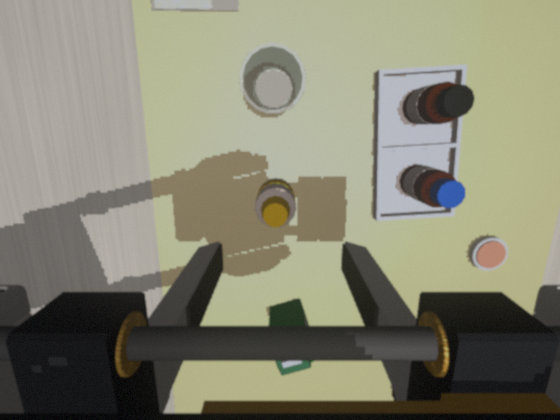

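Yellow cap is at (276,214), and both vials are upright in the white tray. Descending.

```bash
python3 -m pendant '[{"dp":[0.2,-0.15,0.2],"dr":[0.5,0,0],"fingers":72},{"dp":[0,0,0.5],"dr":[0,0,0],"fingers":72},{"dp":[0,0,0.6],"dr":[0,0,0],"fingers":72},{"dp":[0,0,0.6],"dr":[0,0,0],"fingers":72},{"dp":[0,0,0.5],"dr":[0,0,0],"fingers":72},{"dp":[0,0,0.3],"dr":[0,0,0],"fingers":72},{"dp":[0,0,0.15],"dr":[0,0,0],"fingers":72},{"dp":[0,0,0],"dr":[0,0,0],"fingers":72},{"dp":[0,0,0],"dr":[0,0,0],"fingers":72},{"dp":[0,0,0],"dr":[0,0,0],"fingers":72}]'
python3 st.py 0.435 0.187 0.019
```

```text
time: 29.75
eef_pos: [0.433, 0.1904, 0.0193]
eef_rot: [0.707, 0.707, 0.003, -0.001]
wrist_force: [0.5, 0.5, -0.2]
opening: 0.072
t 29.75 pos [0.433  0.1904 0.0193] open 0.072 F [ 0.5  0.5 -0.2] tooly yaw 0.04 z [ 0.003  0.005 -1.   ] q [0.26 0.31 1.99 0.01 0.83 0.26]
tool shift units [-0.085  0.049  0.006]
turn deg [ 0.15 -0.3   0.04]
```

```bash
python3 -m pendant '[{"dp":[-0.08,0.05,0],"dr":[0,-0.2,0],"fingers":72},{"dp":[0,0,0],"dr":[0,0,0],"fingers":28},{"dp":[0,0,0],"dr":[0,0,0],"fingers":28},{"dp":[0,0,0],"dr":[0,0,0],"fingers":28},{"dp":[0,0,0],"dr":[0,0,0],"fingers":28},{"dp":[0,0,0],"dr":[0,0,0],"fingers":28},{"dp":[0,0,0],"dr":[0,0,0],"fingers":28},{"dp":[0,0,0],"dr":[0,0,0],"fingers":28},{"dp":[0,0,0],"dr":[0,0,0],"fingers":28},{"dp":[0,0,0],"dr":[0,0,0],"fingers":28}]' 20
python3 st.py 0.587 -0.200 0.14
```

```text
time: 30.58
eef_pos: [0.438, 0.1876, 0.0228]
eef_rot: [0.707, 0.707, 0.005, 0.002]
wrist_force: [0.5, 0.3, 1.3]
opening: 0.0357
t 30.58 pos [0.438  0.1876 0.0228] open 0.0357 F [0.5 0.3 1.3] tooly yaw 0.0 z [ 0.01   0.003 -1.   ] q [0.26 0.31 1.98 0.   0.84 0.26]
tool shift units [-9.681  3.753 -2.925]
turn deg [ 0.59 -0.2   0.  ]
```

```bash
python3 -m pendant '[{"dp":[0,0,-0.2],"dr":[0.5,-0.2,0],"fingers":28},{"dp":[0,0,-0.6],"dr":[0,0,0],"fingers":28},{"dp":[0,0.1,-0.8],"dr":[0,0,0],"fingers":28},{"dp":[0,0.2,-0.8],"dr":[0,0,0],"fingers":28},{"dp":[-0.3,0.3,-0.4],"dr":[0,0,0],"fingers":28},{"dp":[-0.7,0.35,-0.1],"dr":[0,0,0],"fingers":28},{"dp":[-0.9,0.35,0],"dr":[0,0,0],"fingers":28},{"dp":[-0.92,0.35,0],"dr":[0,0,0],"fingers":28},{"dp":[-0.92,0.35,0],"dr":[0,0,0],"fingers":28},{"dp":[-0.92,0.35,0],"dr":[0,0,0],"fingers":28}]'
python3 st.py 0.587 -0.2 0.11
```

```text
time: 31.42
eef_pos: [0.532, 0.0013, 0.1435]
eef_rot: [0.702, 0.712, -0.0, -0.001]
wrist_force: [0.7, 0.8, -0.4]
opening: 0.0353
t 31.42 pos [0.532  0.0013 0.1435] open 0.0353 F [ 0.7  0.8 -0.4] tooly yaw 0.77 z [-0.002  0.001 -1.   ] q [-0.13  0.26  1.69  0.    1.19 -0.14]
tool shift units [-5.051  1.309  0.827]
turn deg [-0.13 -0.07  0.77]
```

```bash
python3 -m pendant '[{"dp":[-0.9,0.3,0],"dr":[0,0,0.6],"fingers":28},{"dp":[-0.9,0.3,0],"dr":[0,0,0],"fingers":28},{"dp":[-0.9,0.2,0],"dr":[0,0,0],"fingers":28},{"dp":[-0.9,0.2,0],"dr":[0,0,0],"fingers":28},{"dp":[-0.6,0.1,0],"dr":[0,0,0],"fingers":28},{"dp":[-0.3,0,0],"dr":[0,0,0],"fingers":28},{"dp":[0,0,0.3],"dr":[0,0,0],"fingers":28},{"dp":[0,0,0.4],"dr":[0,0,0],"fingers":28},{"dp":[0,0,0.3],"dr":[0,0,0],"fingers":28},{"dp":[0,0,0],"dr":[0,0,0],"fingers":28}]'
python3 st.py 0.587 -0.2 0.028
```

```text
time: 32.25
eef_pos: [0.5798, -0.1972, 0.0998]
eef_rot: [0.71, 0.704, -0.0, 0.0]
wrist_force: [-0.2, 0.8, -1.7]
opening: 0.0357
t 32.25 pos [ 0.5798 -0.1972  0.0998] open 0.0357 F [-0.2  0.8 -1.7] tooly yaw -0.47 z [-0.001 -0.001 -1.   ] q [-0.44  0.4   1.58 -0.    1.15 -0.43]
tool shift units [-0.067  0.182  1.794]
turn deg [-0.03  0.03 -0.47]
```

```bash
python3 -m pendant '[{"dp":[-0.06,0.18,0.2],"dr":[0,0,-0.4],"fingers":28},{"dp":[0,0,0.4],"dr":[0,0,0],"fingers":28},{"dp":[0,0,0.4],"dr":[0,0,0],"fingers":28},{"dp":[0,0,0.3],"dr":[0,0,0],"fingers":28},{"dp":[0,0,0.15],"dr":[0,0,0],"fingers":28},{"dp":[0,0,0.05],"dr":[0,0,0],"fingers":28},{"dp":[0,0,0],"dr":[0,0,0],"fingers":28},{"dp":[0,0,0],"dr":[0,0,0],"fingers":28},{"dp":[0,0,0],"dr":[0,0,0],"fingers":28},{"dp":[0,0,0],"dr":[0,0,0],"fingers":28}]'
python3 st.py 0.587 -0.2 0.027
python3 -c "
from h import *
cap('wrist','w8.png')"
```

```text
time: 33.08
eef_pos: [0.5929, -0.1968, 0.0409]
eef_rot: [0.705, 0.709, 0.002, 0.003]
wrist_force: [-0.0, -0.3, -0.9]
opening: 0.0354
t 33.08 pos [ 0.5929 -0.1968  0.0409] open 0.0354 F [-0.  -0.3 -0.9] tooly yaw 0.33 z [ 0.007 -0.002 -1.   ] q [-0.43  0.47  1.63  0.    1.03 -0.44]
tool shift units [-0.078 -0.15   0.346]
turn deg [0.41 0.11 0.33]
```

View pics/w8.png

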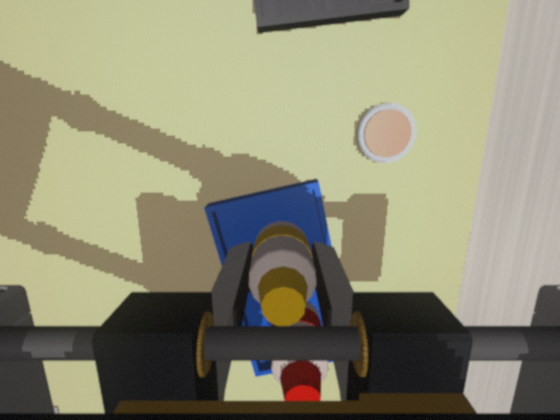

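The yellow bottle at (282,270) is over the remaining bay, with the red bottle upright behind it. Lowering.

```bash
python3 -m pendant '[{"dp":[-0.06,-0.12,0.1],"dr":[0.3,0.1,0.2],"fingers":28},{"dp":[0,0,0.1],"dr":[0,0,0],"fingers":28},{"dp":[0,0,0.08],"dr":[0,0,0],"fingers":28},{"dp":[0,0,0.05],"dr":[0,0,0],"fingers":28},{"dp":[0,0,0.04],"dr":[0,0,0],"fingers":28},{"dp":[0,0,0.03],"dr":[0,0,0],"fingers":28},{"dp":[0,0,0],"dr":[0,0,0],"fingers":28},{"dp":[0,0,0],"dr":[0,0,0],"fingers":28},{"dp":[0,0,0],"dr":[0,0,0],"fingers":28},{"dp":[0,0,0],"dr":[0,0,0],"fingers":28}]'
python3 st.py 0.587 -0.2 0.0265
```

```text
time: 33.97
eef_pos: [0.5886, -0.2006, 0.0269]
eef_rot: [0.707, 0.708, 0.001, 0.003]
wrist_force: [0.5, 0.1, -0.7]
opening: 0.0353
t 33.97 pos [ 0.5886 -0.2006  0.0269] open 0.0353 F [ 0.5  0.1 -0.7] tooly yaw 0.08 z [ 0.005 -0.002 -1.   ] q [-0.44  0.48  1.65  0.    1.   -0.44]
tool shift units [ 0.016 -0.041  0.011]
turn deg [0.3  0.12 0.08]
```

```bash
python3 -m pendant '[{"dp":[0,0,0.04],"dr":[0.2,0.1,0],"fingers":28},{"dp":[0,0,0.02],"dr":[0,0,0],"fingers":28},{"dp":[0,0,0],"dr":[0,0,0],"fingers":28},{"dp":[0,0,0],"dr":[0,0,0],"fingers":28},{"dp":[0,0,0],"dr":[0,0,0],"fingers":28},{"dp":[0,0,0],"dr":[0,0,0],"fingers":28},{"dp":[0,0,0],"dr":[0,0,0],"fingers":28},{"dp":[0,0,0],"dr":[0,0,0],"fingers":28},{"dp":[0,0,0],"dr":[0,0,0],"fingers":28},{"dp":[0,0,0],"dr":[0,0,0],"fingers":28}]'
python3 st.py 0.587 -0.2 0.0265
```

```text
time: 34.8
eef_pos: [0.5887, -0.2008, 0.0268]
eef_rot: [0.707, 0.708, 0.0, 0.001]
wrist_force: [-0.5, -0.3, 2.2]
opening: 0.035
t 34.8 pos [ 0.5887 -0.2008  0.0268] open 0.035 F [-0.5 -0.3  2.2] tooly yaw 0.09 z [ 0.002 -0.001 -1.   ] q [-0.44  0.49  1.65  0.    1.   -0.44]
tool shift units [ 0.019 -0.042  0.006]
turn deg [0.09 0.03 0.09]
```

```bash
python3 -m pendant '[{"dp":[0,0,0],"dr":[0,0,0],"fingers":40},{"dp":[0,0,0],"dr":[0,0,0],"fingers":48},{"dp":[0,0,0],"dr":[0,0,0],"fingers":62},{"dp":[0,0,0],"dr":[0,0,0],"fingers":74},{"dp":[0,0,-0.2],"dr":[0,0,0],"fingers":74},{"dp":[0,0,-0.6],"dr":[0,0,0],"fingers":74},{"dp":[0,0,-0.8],"dr":[0,0,0],"fingers":74},{"dp":[0,0,-0.8],"dr":[0,0,0],"fingers":74},{"dp":[0.2,0,-0.6],"dr":[0,0,0],"fingers":74},{"dp":[0.6,-0.3,-0.2],"dr":[0,0,0],"fingers":74}]'
python3 st.py 0.449 0.047 0.14 17.7
```

```text
time: 35.63
eef_pos: [0.5762, -0.1711, 0.1567]
eef_rot: [0.708, 0.706, -0.001, -0.002]
wrist_force: [0.8, 0.6, 0.5]
opening: 0.0744
t 35.63 pos [ 0.5762 -0.1711  0.1567] open 0.0744 F [0.8 0.6 0.5] tooly yaw -0.11 z [-0.005  0.001 -1.   ] q [-0.4   0.35  1.52 -0.    1.28 -0.4 ]
tool shift units [ 5.445 -3.187  0.44 ]
turn deg [ -0.28  -0.1  -17.81]
```

```bash
python3 -m pendant '[{"dp":[0.86,-0.5,0],"dr":[0,0,-3],"fingers":74},{"dp":[0.89,-0.46,0],"dr":[0,0,-3],"fingers":74},{"dp":[0.91,-0.41,0],"dr":[0,0,-3],"fingers":74},{"dp":[0.93,-0.36,0],"dr":[0,0,-3],"fingers":74},{"dp":[0.9,-0.3,0],"dr":[0,0,-3],"fingers":74},{"dp":[0.6,-0.2,0],"dr":[0,0,-2],"fingers":74},{"dp":[0.2,-0.05,0],"dr":[0,0,0],"fingers":74},{"dp":[0,0,0],"dr":[0,0,0],"fingers":74},{"dp":[0,0,0],"dr":[0,0,0],"fingers":74},{"dp":[0,0,0],"dr":[0,0,0],"fingers":74}]'
python3 st.py 0.449 0.047 0.13 17.7
```

```text
time: 36.47
eef_pos: [0.4561, 0.0347, 0.1663]
eef_rot: [0.591, 0.807, 0.003, 0.007]
wrist_force: [0.3, -0.5, -0.2]
opening: 0.0738
t 36.47 pos [0.4561 0.0347 0.1663] open 0.0738 F [ 0.3 -0.5 -0.2] tooly yaw 17.6 z [ 0.014 -0.003 -1.   ] q [-0.07  0.12  1.81 -0.    1.19 -0.38]
tool shift units [ 0.353 -0.088  0.905]
turn deg [ 0.73  0.41 -0.1 ]
```

```bash
python3 -m pendant '[{"dp":[0.25,-0.05,0.3],"dr":[0.6,0.3,0],"fingers":74},{"dp":[0.05,0,0.3],"dr":[0,0,0],"fingers":74},{"dp":[0,0,0.2],"dr":[0,0,0],"fingers":74},{"dp":[0,0,0],"dr":[0,0,0],"fingers":74},{"dp":[0,0,0],"dr":[0,0,0],"fingers":74},{"dp":[0,0,0],"dr":[0,0,0],"fingers":74},{"dp":[0,0,0],"dr":[0,0,0],"fingers":74},{"dp":[0,0,0],"dr":[0,0,0],"fingers":74},{"dp":[0,0,0],"dr":[0,0,0],"fingers":74},{"dp":[0,0,0],"dr":[0,0,0],"fingers":74}]'
python3 near.py w9 .449 .047
python3 st.py 0.449 0.047 0.020 17.7
```

```text
time: 37.3
eef_pos: [0.4559, 0.0414, 0.1307]
eef_rot: [0.595, 0.804, -0.0, 0.001]
wrist_force: [0.4, -0.9, -0.1]
opening: 0.0737
2193 mid [0.4494 0.0473 0.0535] top [0.4491 0.0495 0.0713] rect ((449.5032043457031, 47.41967010498047), (35.968475341796875, 36.21901321411133), 18.046627044677734)
t 37.35 pos [0.4559 0.0414 0.1308] open 0.0739 F [ 0.5 -0.   0.9] tooly yaw 16.98 z [ 0.002 -0.002 -1.   ] q [-0.06  0.16  1.86 -0.    1.12 -0.36]
tool shift units [ 0.192 -0.129  2.769]
turn deg [ 0.08  0.15 -0.72]
```

View pics/w9.png

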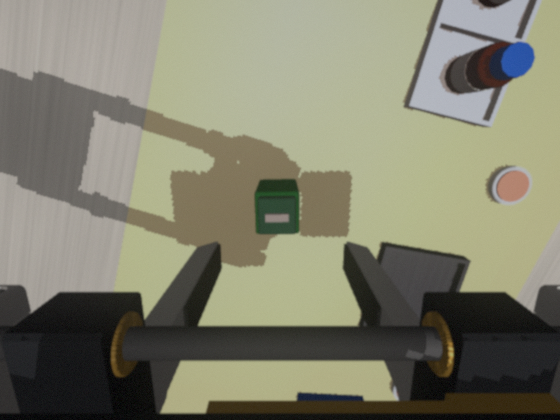

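The jar at (277,207) is square to the jaws (yaw 18.0°). Descending.

```bash
python3 -m pendant '[{"dp":[0.2,-0.13,0.2],"dr":[0,0,-0.8],"fingers":74},{"dp":[0,0,0.5],"dr":[0,0,0],"fingers":74},{"dp":[0,0,0.6],"dr":[0,0,0],"fingers":74},{"dp":[0,0,0.5],"dr":[0,0,0],"fingers":74},{"dp":[0,0,0.4],"dr":[0,0,0],"fingers":74},{"dp":[0,0,0.3],"dr":[0,0,0],"fingers":74},{"dp":[0,0,0.1],"dr":[0,0,0],"fingers":74},{"dp":[0,0,0],"dr":[0,0,0],"fingers":74},{"dp":[0,0,0],"dr":[0,0,0],"fingers":74},{"dp":[0,0,0],"dr":[0,0,0],"fingers":74}]'
python3 st.py 0.4495 0.0475 0.020 18
```

```text
time: 38.18
eef_pos: [0.445, 0.0512, 0.0229]
eef_rot: [0.587, 0.81, 0.001, 0.002]
wrist_force: [-0.0, -0.2, 0.4]
opening: 0.0739
t 38.18 pos [0.445  0.0512 0.0229] open 0.0739 F [-0.  -0.2  0.4] tooly yaw 18.13 z [ 0.005 -0.001 -1.   ] q [-0.04  0.28  2.04 -0.    0.82 -0.36]
tool shift units [-0.123  0.079  0.074]
turn deg [0.27 0.12 0.13]
```

```bash
python3 -m pendant '[{"dp":[-0.1,0.08,0.06],"dr":[0.1,0,0],"fingers":74},{"dp":[0,0,0],"dr":[0,0,0],"fingers":28},{"dp":[0,0,0],"dr":[0,0,0],"fingers":28},{"dp":[0,0,0],"dr":[0,0,0],"fingers":28},{"dp":[0,0,0],"dr":[0,0,0],"fingers":28},{"dp":[0,0,0],"dr":[0,0,0],"fingers":28},{"dp":[0,0,0],"dr":[0,0,0],"fingers":28},{"dp":[0,0,0],"dr":[0,0,0],"fingers":28},{"dp":[0,0,0],"dr":[0,0,0],"fingers":28},{"dp":[0,0,0],"dr":[0,0,0],"fingers":28}]' 25
python3 st.py 0.615 -0.0115 0.09 7
```

```text
time: 39.02
eef_pos: [0.4525, 0.0479, 0.0235]
eef_rot: [0.587, 0.81, 0.002, 0.005]
wrist_force: [-0.6, -0.5, 0.1]
opening: 0.0359
t 39.02 pos [0.4525 0.0479 0.0235] open 0.0359 F [-0.6 -0.5  0.1] tooly yaw 18.13 z [ 0.011 -0.002 -1.   ] q [-0.05  0.28  2.03 -0.    0.82 -0.36]
tool shift units [-2.683  3.415 -1.618]
turn deg [ 0.57  0.22 11.13]
```

```bash
python3 -m pendant '[{"dp":[0,0,-0.2],"dr":[0.5,0.2,0],"fingers":28},{"dp":[0,0,-0.5],"dr":[0,0,0],"fingers":28},{"dp":[0,0,-0.6],"dr":[0,0,0],"fingers":28},{"dp":[-0.2,0.3,-0.4],"dr":[0,0,2],"fingers":28},{"dp":[-0.5,0.65,-0.1],"dr":[0,0,3],"fingers":28},{"dp":[-0.5,0.7,0],"dr":[0,0,3],"fingers":28},{"dp":[-0.45,0.7,0],"dr":[0,0,3],"fingers":28},{"dp":[-0.3,0.6,0],"dr":[0,0,0],"fingers":28},{"dp":[-0.1,0.2,0],"dr":[0,0,0],"fingers":28},{"dp":[0,0,0],"dr":[0,0,0],"fingers":28}]'
python3 st.py 0.615 -0.0115 0.028 7
```

```text
time: 39.85
eef_pos: [0.5933, -0.0073, 0.0953]
eef_rot: [0.665, 0.747, -0.002, -0.002]
wrist_force: [-0.0, 0.5, -1.2]
opening: 0.0363
t 39.85 pos [ 0.5933 -0.0073  0.0953] open 0.0363 F [-0.   0.5 -1.2] tooly yaw 6.68 z [-0.006 -0.    -1.   ] q [-0.13  0.39  1.63 -0.    1.14 -0.24]
tool shift units [-0.17   0.537  1.679]
turn deg [-0.37 -0.04 -0.33]
```

```bash
python3 -m pendant '[{"dp":[-0.15,0.3,0.1],"dr":[-0.3,0,0],"fingers":28},{"dp":[0,0.1,0.3],"dr":[0,0,0],"fingers":28},{"dp":[0,0,0.4],"dr":[0,0,0],"fingers":28},{"dp":[0,0,0.3],"dr":[0,0,0],"fingers":28},{"dp":[0,0,0.2],"dr":[0,0,0],"fingers":28},{"dp":[0,0,0.05],"dr":[0,0,0],"fingers":28},{"dp":[0,0,0],"dr":[0,0,0],"fingers":28},{"dp":[0,0,0],"dr":[0,0,0],"fingers":28},{"dp":[0,0,0],"dr":[0,0,0],"fingers":28},{"dp":[0,0,0],"dr":[0,0,0],"fingers":28}]'
python3 st.py 0.615 -0.0115 0.0275 7
python3 -c "
from h import *
cap('wrist','w10.png')"
```

```text
time: 40.68
eef_pos: [0.6014, -0.0073, 0.0346]
eef_rot: [0.664, 0.748, -0.003, -0.006]
wrist_force: [0.5, -0.0, -2.2]
opening: 0.0362
t 40.68 pos [ 0.6014 -0.0073  0.0346] open 0.0362 F [ 0.5 -0.  -2.2] tooly yaw 6.85 z [-0.013  0.004 -1.   ] q [-0.13  0.46  1.68  0.    1.02 -0.25]
tool shift units [-0.146  0.326  0.173]
turn deg [-0.69 -0.29 -0.15]
```

View pics/w10.png

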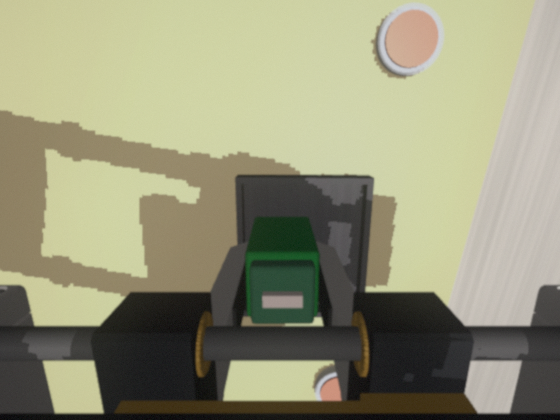

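The jar is upright over the dish, about 14 mm toward the robot side. I'll centre it and fix the tilt before lowering.

```bash
python3 -m pendant '[{"dp":[-0.1,0.3,0],"dr":[-0.5,-0.2,0],"fingers":28},{"dp":[0,0,0],"dr":[0,0,0],"fingers":28},{"dp":[0,0,0.05],"dr":[0,0,0],"fingers":28},{"dp":[0,0,0.05],"dr":[0,0,0],"fingers":28},{"dp":[0,0,0.03],"dr":[0,0,0],"fingers":28},{"dp":[0,0,0],"dr":[0,0,0],"fingers":28},{"dp":[0,0,0],"dr":[0,0,0],"fingers":28},{"dp":[0,0,0],"dr":[0,0,0],"fingers":28},{"dp":[0,0,0],"dr":[0,0,0],"fingers":28},{"dp":[0,0,0],"dr":[0,0,0],"fingers":28}]'
python3 st.py 0.615 -0.0115 0.0275 7
```

```text
time: 41.57
eef_pos: [0.6168, -0.0105, 0.0305]
eef_rot: [0.664, 0.748, 0.001, 0.0]
wrist_force: [0.1, 0.3, -0.3]
opening: 0.0357
t 41.57 pos [ 0.6168 -0.0105  0.0305] open 0.0357 F [ 0.1  0.3 -0.3] tooly yaw 6.84 z [ 0.001  0.    -1.   ] q [-0.13  0.48  1.66  0.    1.01 -0.25]
tool shift units [-0.019 -0.048  0.076]
turn deg [ 0.09 -0.01 -0.16]
```

```bash
python3 -m pendant '[{"dp":[0,0,0.05],"dr":[0,0,0],"fingers":28},{"dp":[0,0,0.04],"dr":[0,0,0],"fingers":28},{"dp":[0,0,0.03],"dr":[0,0,0],"fingers":28},{"dp":[0,0,0.02],"dr":[0,0,0],"fingers":28},{"dp":[0,0,0],"dr":[0,0,0],"fingers":28},{"dp":[0,0,0],"dr":[0,0,0],"fingers":28},{"dp":[0,0,0],"dr":[0,0,0],"fingers":28},{"dp":[0,0,0],"dr":[0,0,0],"fingers":28},{"dp":[0,0,0],"dr":[0,0,0],"fingers":28},{"dp":[0,0,0],"dr":[0,0,0],"fingers":28}]'
python3 st.py 0.615 -0.0115 0.0275 7
```

```text
time: 42.4
eef_pos: [0.6171, -0.0105, 0.0274]
eef_rot: [0.664, 0.748, 0.001, 0.001]
wrist_force: [0.4, 0.4, 0.4]
opening: 0.0358
t 42.4 pos [ 0.6171 -0.0105  0.0274] open 0.0358 F [0.4 0.4 0.4] tooly yaw 6.85 z [ 0.003 -0.    -1.   ] q [-0.13  0.48  1.66  0.    1.   -0.25]
tool shift units [-0.02  -0.054 -0.002]
turn deg [ 0.17  0.02 -0.15]
```

```bash
python3 -m pendant '[{"dp":[0,0,0.03],"dr":[0.1,0,0],"fingers":28},{"dp":[0,0,0],"dr":[0,0,0],"fingers":28},{"dp":[0,0,0],"dr":[0,0,0],"fingers":40},{"dp":[0,0,0],"dr":[0,0,0],"fingers":48},{"dp":[0,0,0],"dr":[0,0,0],"fingers":62},{"dp":[0,0,0],"dr":[0,0,0],"fingers":74},{"dp":[0,0,-0.2],"dr":[0,0,0],"fingers":74},{"dp":[0,0,-0.6],"dr":[0,0,0],"fingers":74},{"dp":[0,0,-0.8],"dr":[0,0,0],"fingers":74},{"dp":[0,0,-0.8],"dr":[0,0,0],"fingers":74}]'
python3 -m pendant '[{"dp":[0,0,-0.8],"dr":[0,0,0],"fingers":74},{"dp":[0,-0.3,-0.8],"dr":[0,0,0],"fingers":74},{"dp":[0,-0.7,-0.4],"dr":[0,0,0],"fingers":74},{"dp":[0,-0.9,0],"dr":[0,0,0],"fingers":74},{"dp":[0,-0.9,0],"dr":[0,0,0],"fingers":74},{"dp":[0,-0.9,0],"dr":[0,0,0],"fingers":74},{"dp":[0,-0.9,0],"dr":[0,0,0],"fingers":74},{"dp":[0,-0.6,0],"dr":[0,0,0],"fingers":74},{"dp":[0,-0.3,0],"dr":[0,0,0],"fingers":74},{"dp":[0,0,0],"dr":[0,0,0],"fingers":74}]'
python3 - <<'E'
from pc import *
for n in ['top','scene']:
    cap(n,n+'9.png'); P=cloud(n,f'pics/{n}9.npy')
    for nm,(x,y) in dict(black=(.569,.272),blue=(.574,.201),red=(.604,-.266),yellow=(.588,-.2),jar=(.617,-.0105),beaker=(.435,.287)).items():
        m=(abs(P[...,0]-x)<.03)&(abs(P[...,1]-y)<.03)&(P[...,2]>.03)&(P[...,2]<.1); h=P[m]
        if len(h): print(n,nm,len(h),'mid',((h.min(0)+h.max(0))/2).round(3),'max z',h[:,2].max().round(3),'ext',np.ptp(h,0).round(3))
E
python3 st.py
```

```text
time: 43.23
eef_pos: [0.6111, -0.0098, 0.1185]
eef_rot: [0.664, 0.748, -0.005, -0.007]
wrist_force: [1.2, -0.2, 0.1]
opening: 0.0742
time: 44.07
eef_pos: [0.3914, -0.0372, 0.2155]
eef_rot: [0.663, 0.749, 0.002, 0.004]
wrist_force: [0.3, -0.1, -0.0]
opening: 0.0743
top black 98 mid [0.57  0.272 0.058] max z 0.085 ext [0.031 0.032 0.054]
top blue 97 mid [0.572 0.202 0.056] max z 0.081 ext [0.028 0.03  0.051]
top red 128 mid [ 0.604 -0.262  0.058] max z 0.086 ext [0.037 0.033 0.055]
top yellow 128 mid [ 0.587 -0.202  0.059] max z 0.088 ext [0.035 0.035 0.058]
top jar 169 mid [ 0.617 -0.009  0.059] max z 0.088 ext [0.04  0.039 0.057]
top beaker 113 mid [0.434 0.288 0.051] max z 0.072 ext [0.049 0.048 0.042]
scene black 212 mid [0.575 0.272 0.054] max z 0.079 ext [0.029 0.031 0.049]
scene blue 204 mid [0.579 0.202 0.054] max z 0.078 ext [0.03  0.032 0.048]
scene red 234 mid [ 0.608 -0.264  0.057] max z 0.084 ext [0.035 0.036 0.054]
scene yellow 231 mid [ 0.593 -0.201  0.057] max z 0.085 ext [0.033 0.035 0.055]
scene jar 333 mid [ 0.621 -0.008  0.057] max z 0.083 ext [0.041 0.037 0.053]
scene beaker 324 mid [0.437 0.287 0.05 ] max z 0.07 ext [0.053 0.048 0.039]
t 44.17 pos [ 0.3946 -0.0374  0.2156] open 0.0735 F [ 0.4 -0.6  0.5] tooly yaw 6.95 z [ 0.01  -0.003 -1.   ] q [-0.27 -0.01  1.83  0.    1.32 -0.39]
```

View pics/top9.png

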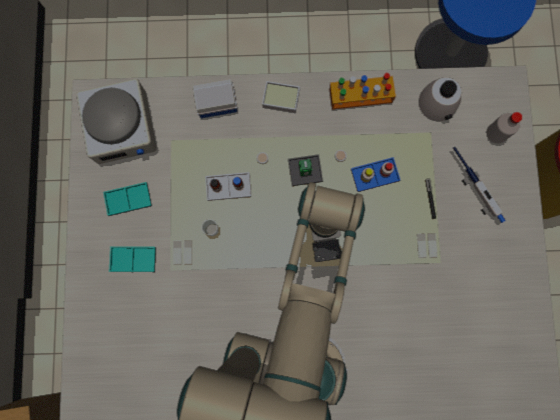

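View pics/scene9.png

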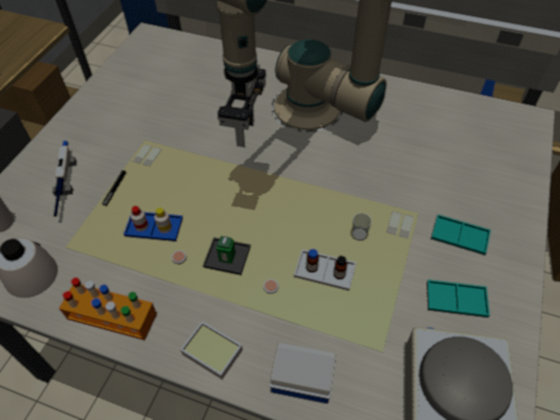

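Both views show vials in the white tray at top (215,186)/(238,184), bottles in the blue tray at (368,175)/(389,168), and the jar in the dish at (305,167). Everything is upright, and the beaker and pen haven't moved.

```bash
python3 -m pendant '[{"dp":[0,0,0],"dr":[0,0,0],"fingers":74},{"dp":[0,0,0],"dr":[0,0,0],"fingers":74},{"dp":[0,0,0],"dr":[0,0,0],"fingers":74},{"dp":[0,0,0],"dr":[0,0,0],"fingers":74},{"dp":[0,0,0],"dr":[0,0,0],"fingers":74},{"dp":[0,0,0],"dr":[0,0,0],"fingers":74},{"dp":[0,0,0],"dr":[0,0,0],"fingers":74},{"dp":[0,0,0],"dr":[0,0,0],"fingers":74},{"dp":[0,0,0],"dr":[0,0,0],"fingers":74},{"dp":[0,0,0],"dr":[0,0,0],"fingers":74}]'
python3 -c "
from cell import env
print(env.sign_off())"
```

```text
time: 45.0
eef_pos: [0.4023, -0.0377, 0.2146]
eef_rot: [0.662, 0.749, 0.003, 0.005]
wrist_force: [-0.6, -0.7, 0.1]
opening: 0.0741
the job is handed in; nothing more can be done
None
```

The kit is put away, and I handed the job in at about 45 s of the 122 s allowed. I placed things in the order asked:
- **Vials:** the black and blue vials are in the white tray, one to a bay.
- **Bottles:** the red and yellow bottles are in the blue tray, one to a bay.
- **Jar:** the green staining jar is in the steel dish.

**Last checks:** top and scene pictures and depth, taken after the arm had backed off, show all five upright, released and inside their bays. The beaker measures where it was at the start. The pen looks unmoved in both views, but I did not measure it again.

**Disagreements:** the scene camera read x about 4–7 mm larger than the top camera for the placed objects, and depth noise made the tops look a few millimetres too high. Both are within the clearance in the bays. On the jar the contact force was too small to confirm the floor. I let it go at its pickup height plus 4 mm, and afterwards it measured upright.

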